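# Clear the worktop and tool its open joint

### The job

Get the worktop joint ready for sealing: first clear the loose wall tiles off the worktop section, laying the whole ones flat in the shallow tray (they may be stacked) and putting those with a broken-off corner into the deep tub. Then take the jointing tool from its stand and draw its tip through the whole open joint, down near the bottom and slowly, about 3 cm a second: from the end at the edge facing the robot, round the corner, to the end at the left-hand edge. Finally hang the tool upright in its stand again, and leave the tin, mug and screwdriver alone.

Things in the scene. Friction and masses are not known exactly. Their poses are not given: they have to be found in the camera images.
- worktop: Fixed wooden worktop section, 240 (x) x 320 (y) x 30 mm high; origin: centre of underside; -x edge faces the robot, +y edge is on the left. An open joint, a channel 16 mm wide, 12 mm deep (dark metal floor at z = 18), open at both ends, runs along +x at y = -100 from the edge facing the robot to a corner at x = 58, then along +y at x = 58 to the left-hand edge.
- seam_start (a point): Point on the joint's centre line, on its floor, 12 mm in from the edge facing the robot.
- seam_corner (a point): Point on the joint's floor where the two legs' centre lines meet, a right-angled corner.
- seam_end (a point): Point on the joint's centre line, on its floor, 15 mm in from the left-hand edge.
- whole1: Whole white wall tile, 100 x 50 x 12 mm (long side along its x, short side along its y), about 0.14 kg, lying loose and flat on the worktop section at the start; may be absent. Origin: centre of its underside, z up. 
- whole2: Whole white wall tile, 100 x 50 x 12 mm (long side along its x, short side along its y), about 0.14 kg, lying loose and flat on the worktop section at the start; may be absent. Origin: centre of its underside, z up. 
- whole3: Whole white wall tile, 100 x 50 x 12 mm (long side along its x, short side along its y), about 0.14 kg, lying loose and flat on the worktop section at the start; may be absent. Origin: centre of its underside, z up. 
- chipped1: Chipped white wall tile, 100 x 50 x 12 mm (long side along its x, short side along its y), about 0.14 kg, lying loose and flat on the worktop section at the start; may be absent. Origin: centre of its underside, z up; origin taken for the unbroken outline. A 30 x 28 mm corner at its +x, +y end is broken off; from x = -50 to +20 mm it is full width.
- chipped2: Chipped white wall tile, 100 x 50 x 12 mm (long side along its x, short side along its y), about 0.14 kg, lying loose and flat on the worktop section at the start; may be absent. Origin: centre of its underside, z up; origin taken for the unbroken outline. A 30 x 28 mm corner at its +x, +y end is broken off; from x = -50 to +20 mm it is full width.
- tray: Shallow open plywood tray fixed to the counter, 200 (x) x 170 (y) x 30 mm high, walls and floor about 6 mm; origin at the centre of its underside. Left or right of the worktop section. Tiles may be stacked in it.
- tub: Deep open grey plastic rubble tub fixed to the counter, 200 (x) x 170 (y) x 85 mm high, walls and floor about 5 mm; origin at the centre of its underside. On the other side from the tray.
- stand: Fixed plywood tool stand, 80 x 80 x 75 mm high, whose top plate, 12 mm thick, has a 22 mm square through hole in the middle; origin at the centre of its underside.
- stand_hole (a point): Centre of the mouth of the stand's hole, 75 mm above the counter.
- jointer: Jointing tool (stylus), 0.15 kg, loose, hangs upright in the stand at the start. Origin: lower end of its tip; z up the tool. Steel shank 8 mm thick, round-ended, z = 0 to 60 mm; 40 mm round collar z = 60 to 66; wooden handle 24 x 24 mm (faces along x and y) z = 66 to 146. In the stand the collar rests on the top plate, the tip 15 mm above the counter.
- jointer_grip (a point): Middle of the tool's handle, 106 mm above its tip: the place to grip, from above.
- tin: Bystander: a closed round tin 68 mm across and 90 mm high, on the other side from the stand; origin at the centre of its underside.
- mug: Bystander: a blue mug 90 mm high, beyond the worktop section; origin at the centre of its underside.
- screwdriver: Bystander: a screwdriver lying beyond the worktop section.

How it is judged:
By the outcome, as a careful person would: the job done as asked, in the order asked, and still so for the second after the job is handed in, with the robot touching nothing.
Of whole1, whole2, whole3 only 2 to 3 are there at a start; the rules pass over those that are not, and their reading is None.
Of chipped1, chipped2 only 1 to 2 are there at a start; the rules pass over those that are not, and their reading is None.
At some moment in a run one of whole1, whole2, whole3, chipped1, chipped2 may be knocked a few centimetres aside while the robot is not near it.
It also fails if it takes over 210 s, if anything falls off the work surface, if the arm or the gripper's body presses on something with over 40 N, if the wrist force passes 120 N, or if a joint passes its speed limit or range.

### The arm

A 6-joint arm with a two-finger parallel gripper is mounted at the origin on the work surface. World frame = base frame: x ahead of the robot, y to its left, z up, the work surface at z = 0. Lengths are in m, angles in rad, forces in N, time in s.
With the tool pointing down it reaches from about 0.275 to 0.75 m from the base axis. Payload 10.2 kg.
Tool frame: the origin (TCP) lies at the very end of the fingers, on their centre line; the grasp point (between the pads) lies 19 mm behind it (arm.grip_point_offset is the distance from the TCP to the grasp point, in m); z points along the fingers, y is the line along which they close (so a half turn about z gives the same grasp; the last joint's range is limited). The gripper opens to 85 mm and grips with 20 to 120 N. Pads are 22 mm wide; open, the fingers measure 114 mm over their backs; the gripper's body (76 mm by 85 mm) begins 54 mm behind the grasp point. The pads swing forward as they close: fully open they stand 13 mm farther back than shut.
Start: joints at [-1.378, 0.313, 1.498, -0, 1.331, -0.223], TCP at [0.212, -0.48, 0.208] pointing down, gripper open.
Joint ranges: [-2.94, 2.94], [-0.97, 2.17], [0.19, 2.56], [-1.23, 4.37], [0.02, 3.11], [-2.88, 2.88]. Speed limits (rad/s): [2.39, 2.39, 3.01, 3.14, 3.14, 3.14].

### API

Orientations are given as a 3x3 rotation matrix whose columns are the frame's x, y, z axes.
In Python, from workcell import arm, eyes, job, finder gives the robot as it stands.
- The arm moves only by the tool move_arm, never from a script. Its argument "increments" is a list of rows, each an object of numbers: "dx", "dy", "dz": the shift along the tool's x, y, z in cm; "turn": the turn about the tool's z in rad; "grip": the finger opening in cm, from 0 to 8.54. In form: [{"dx": .., "dy": .., "dz": .., "turn": .., "grip": ..}, ...]. A call has 1 to 5 rows; each row is the pose to reach, as a shift and turn from the pose commanded when the call began, along the tool's axes at that moment; what a row does not reach only later rows make up. A row lasts 1/10 s, in which the tool goes at most 50 mm and 8.59 degrees, less where a joint would pass 70% of its speed; a pose out of reach is approached as far as the arm can. A call with a gripper value outside its range is refused whole. The fingers move at their own pace and stop on an object; "force" is the grip in N (left out, the last holds). Time passes only in rows, so rows that repeat a pose let the fingers close. It gives the time, the measured TCP pose, the force, the opening and the grip force at its end, in the units of the state.
- arm.sense(): the state, without advancing time (a new reading comes with each control period).
- eyes.capture(name): name is "scene" or "top"; returns a dict with "image" (400x640x3 uint8, blue, green, red), "fx", "fy", "cx", "cy" (pixels), "view" (4x4, takes a point from world to camera coordinates). Camera axes: x right, y down, z forward; pixel columns grow to the right and rows downward; lengths in m; the calibration is good to about 2 mm. A picture is of the moment at which its call begins. There is no depth.
- job.close_job(): hands the job in; it is judged then, once.
Trained networks look in a picture, given as the dict that the camera call returned (one of the last four; its "shot" number tells which), for a name from the list of things; names that differ only in an ending like _2 or _b are one class to them, and where a whole thing is asked for, a point or a joint stands for the part that bears it (a point fixed in the world has none). Each returns a list of dicts, best first, with "conf" (0 to 1); they miss things now and then, are a little off and sometimes report something else, mostly with a low value. They report only what shows in the picture. A call takes as long as a camera call.
- finder.recognise(picture, query): "rect" ([centre column, centre row, width, height] in pixels, round what is visible of it).
The state is a dict: "clock": time; "qpos": joint angles; "dq": joint speeds; "joint_torque": joint torques, N m; "tcp_pos": TCP position; "ee_rot": TCP orientation; "contact_force": force on the tool from outside, world axes, zero at the start; "moment": the same for the moment, N m; "gripper_width": finger opening in m; "grasp_force": force on a finger pad.
Only numpy, scipy, OpenCV 4.12 (cv2) and the standard library are available. Lean on these libraries where they do the work, as an engineer would, in place of code of your own. Each camera call takes 0.05 s, during which the arm holds its last target. There are 200 camera calls.

## Working session

There is one attempt and no reset: what is moved stays moved. The work goes in short steps, Python scripts to look and compute and a tool call to move; the robot and the scene stay as the last step left them, time stands still between calls to the robot, and variables do not carry over. Pictures are saved under pics/ and viewed, at most 16 in all, crops included, and the job is handed in when it is done.

Besides the shell and the picture viewer there is one more tool, called as name(argument=value, ...) on one line, values as JSON. move_arm: Moves the arm, as the interface text tells. Its arguments: {"type":"object","properties":{"increments":{"type":"array","items":{"type":"object","properties":{"dx":{"type":"number"},"dy":{"type":"number"},"dz":{"type":"number"},"turn":{"type":"number"},"grip":{"type":"number"}}}},"force":{"type":"number"}},"required":["increments"]}

```bash
mkdir -p pics; cat > h.py <<'E'
import numpy as np, cv2
from workcell import arm, eyes, job, finder
def ray(p,u,v):
    V=np.array(p["view"]);R=V[:3,:3];t=V[:3,3]
    d=R.T@np.array([(u-p["cx"])/p["fx"],(v-p["cy"])/p["fy"],1]);return -R.T@t,d
def at(p,u,v,z):
    c,d=ray(p,u,v);return (c+d*(z-c[2])/d[2])[:2]
def px(p,X):
    V=np.array(p["view"]);c=V[:3,:3]@np.array(X,float)+V[:3,3]
    return np.array([p["fx"]*c[0]/c[2]+p["cx"],p["fy"]*c[1]/c[2]+p["cy"]])
E
ls; python3 - <<'E'
from h import *
np.set_printoptions(precision=4,suppress=True)
s=arm.sense();print({k:np.round(v,3) for k,v in s.items()})
for n in("top","scene"):
    p=eyes.capture(n);cv2.imwrite(f"pics/{n}0.png",p["image"]);print(n,p["fx"],p["cx"],p["cy"],np.array(p["view"]))
    for q in("worktop","whole1","chipped1","tray","tub","stand","jointer","tin","mug","screwdriver"):
        print(q,[(round(r["conf"],2),np.round(r["rect"]).tolist()) for r in finder.recognise(p,q)[:6]])
E
```

```text
h.py
pics
{'clock': np.float64(0.0), 'qpos': array([-1.378,  0.313,  1.498, -0.   ,  1.331, -0.223]), 'dq': array([-0.   , -0.001,  0.001, -0.001,  0.   ,  0.002]), 'joint_torque': array([ -0.001, -41.226, -25.974,  -0.   ,   0.004,   0.   ]), 'tcp_pos': array([ 0.212, -0.48 ,  0.208]), 'ee_rot': array([[ 0.915,  0.404, -0.   ],
       [ 0.404, -0.915,  0.001],
       [ 0.   , -0.001, -1.   ]]), 'contact_force': array([-0.025, -0.254, -0.099]), 'moment': array([ 0.015,  0.043, -0.035]), 'grasp_force': np.float64(0.0), 'gripper_width': np.float64(0.085)}
top 474.3039185032369 323.49296391638404 203.06872842641454 [[-0.0187 -0.9998  0.0012  0.0124]
 [-0.9978  0.0185 -0.0644  0.5766]
 [ 0.0644 -0.0024 -0.9979  1.5427]
 [ 0.      0.      0.      1.    ]]
worktop []
whole1 [(0.79, [296.0, 188.0, 17.0, 29.0]), (0.64, [357.0, 227.0, 18.0, 29.0])]
chipped1 [(0.81, [358.0, 191.0, 19.0, 35.0]), (0.55, [325.0, 225.0, 21.0, 28.0])]
tray [(0.97, [225.0, 257.0, 55.0, 63.0])]
tub [(0.81, [433.0, 253.0, 66.0, 71.0])]
stand [(0.91, [235.0, 190.0, 30.0, 29.0])]
jointer [(0.63, [325.0, 225.0, 19.0, 31.
[... 396 characters left out ...]
7 -0.2625]
 [-0.7495  0.1708 -0.6396  1.6236]
 [ 0.      0.      0.      1.    ]]
worktop [(0.83, [319.0, 228.0, 127.0, 76.0]), (0.71, [281.0, 240.0, 21.0, 34.0])]
whole1 [(0.96, [354.0, 228.0, 30.0, 32.0]), (0.86, [279.0, 210.0, 24.0, 26.0])]
chipped1 [(0.61, [311.0, 207.0, 16.0, 26.0])]
tray [(0.7, [405.0, 179.0, 70.0, 49.0]), (0.53, [425.0, 218.0, 43.0, 37.0])]
tub []
stand [(0.58, [424.0, 219.0, 42.0, 39.0])]
jointer [(0.94, [426.0, 195.0, 20.0, 33.0]), (0.17, [423.0, 216.0, 42.0, 37.0])]
tin [(0.59, [201.0, 247.0, 32.0, 41.0]), (0.44, [426.0, 219.0, 42.0, 39.0])]
mug [(0.98, [369.0, 272.0, 36.0, 51.0]), (0.26, [290.0, 296.0, 18.0, 70.0])]
screwdriver [(0.76, [290.0, 295.0, 13.0, 73.0])]
```

```bash
python3 - <<'E'
import cv2
a=cv2.imread("pics/top0.png")[110:300,190:480];cv2.imwrite("pics/top0c.png",cv2.resize(a,None,fx=2.75,fy=2.75,interpolation=cv2.INTER_CUBIC))
a=cv2.imread("pics/scene0.png")[140:340,170:460];cv2.imwrite("pics/scene0c.png",cv2.resize(a,None,fx=2.75,fy=2.75,interpolation=cv2.INTER_CUBIC))
E
```

```text
(no output)
```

View pics/top0c.png

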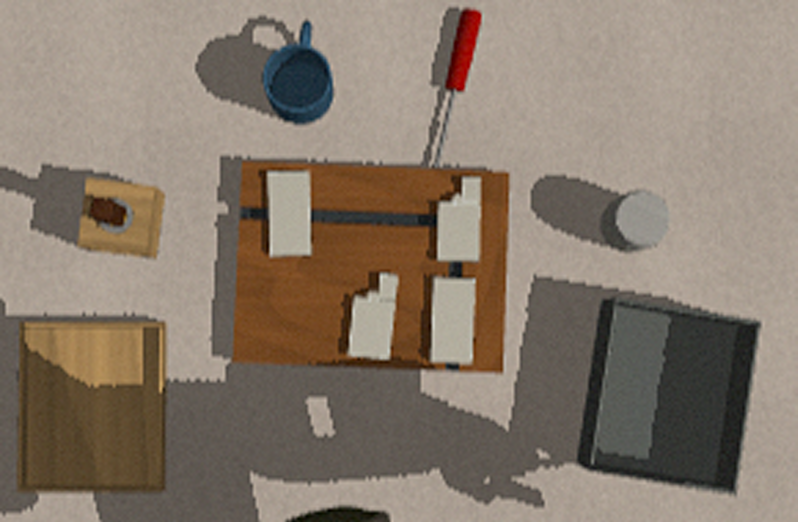

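View pics/scene0c.png

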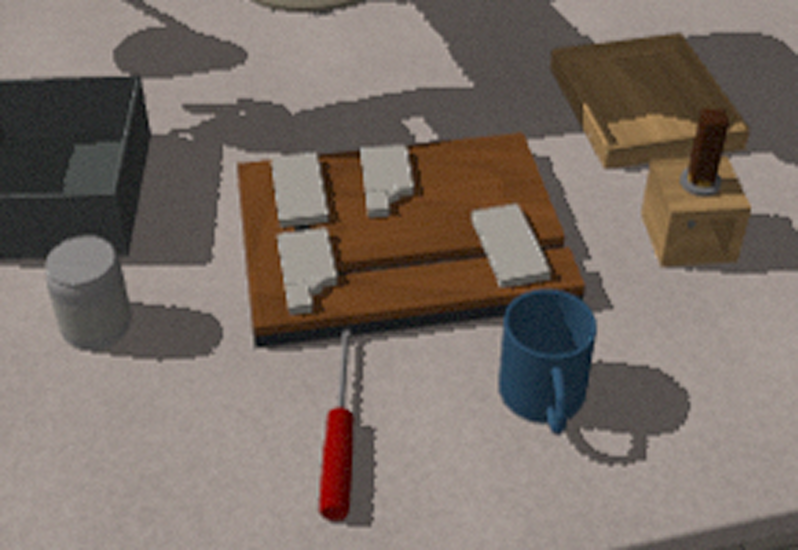

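The top crop shows two whole tiles (at 289,214 and 452,320) and two chipped ones (459,220 and 371,318). The tray and stand are on the left, the tub and tin on the right, and the tool stands in its stand.

```bash
cat >> h.py <<'E'
def tiles(p,z=.042,roi=(165,250,265,385)):
    im=p["image"];K=6
    r0,r1,c0,c1=roi
    a=cv2.resize(im[r0:r1,c0:c1],None,fx=K,fy=K,interpolation=cv2.INTER_CUBIC).astype(int)
    hsv=cv2.cvtColor(np.clip(a,0,255).astype(np.uint8),cv2.COLOR_BGR2HSV)
    m=((hsv[...,2]>135)&(hsv[...,1]<60)).astype(np.uint8)
    n,l,st,ce=cv2.connectedComponentsWithStats(m)
    out=[]
    for i in range(1,n):
        if st[i,4]<150*K*K or st[i,4]>800*K*K: continue
        cs,_=cv2.findContours((l==i).astype(np.uint8),cv2.RETR_EXTERNAL,cv2.CHAIN_APPROX_NONE)
        c=max(cs,key=cv2.contourArea)[:,0]
        w=np.array([at(p,(u+.5)/K-.5+c0,(v+.5)/K-.5+r0,z) for u,v in c])*1000
        r=cv2.minAreaRect(w.astype(np.float32));b=cv2.boxPoints(r)
        A=cv2.contourArea(w.astype(np.float32))
        (w0,h0)=r[1];e=b[1]-b[0];f=b[2]-b[1]
        d=e if np.hypot(*e)>np.hypot(*f) else f
        M=cv2.moments(w.astype(np.float32));
        out.append(dict(c=np.round(r[0],1),cm=np.round([M['m10']/M['m00'],M['m01']/M['m00']],1),size=np.round(sorted(r[1]),1),ang=round(float((np.degrees(np.arctan2(d[1],d[0]))+90)%180-90),1),fill=round(A/(w0*h0),2)))
    return out
E
python3 - <<'E'
from h import *
p=eyes.capture("top")
for t in tiles(p): print(t)
im=p["image"]
# worktop: brown/dark edges; tray,tub corners from the crop
C=lambda u,v,z:np.round(at(p,190+(u+.5)/2.75-.5,110+(v+.5)/2.75-.5,z)*1000,1)
for n,u,v,z in [("wt far left",242,162,.03),("far right",509,172,.03),("near right",502,373,.03),("near left",233,362,.03),
 ("groove L",243,213,.018),("groove R",434,221,.018),("groove mid",455,269,.018),("groove near",452,367,.018),
 ("tray",22,322,.03),("tray",165,321,.03),("tray",165,490,.03),("tray",18,490,.03),
 ("tub",610,298,.085),("tub",760,323,.085),("tub",736,493,.085),("tub",580,465,.085),
 ("stand",85,179,.075),("stand",163,187,.075),("stand",157,258,.075),("stand",79,249,.075),("collar",110,214,.081),("tin",641,219,.09)]:
    print(n,C(u,v,z))
E
```

```text
{'c': array([566.3,  65.4]), 'cm': array([628.1, 120.9]), 'size': array([256.9, 271.6]), 'ang': -1.1, 'fill': 0.08}
{'c': array([628.5,  93.9]), 'cm': array([628.7,  93.9]), 'size': array([ 49.8, 100.7]), 'ang': 0.9, 'fill': 0.95}
{'c': array([ 618.8, -106.3]), 'cm': array([ 612.3, -107.8]), 'size': array([ 49.4, 100.1]), 'ang': -2.8, 'fill': 0.81}
{'c': array([506.6,  -2.2]), 'cm': array([499.9,  -3.5]), 'size': array([ 49.7, 101. ]), 'ang': -7.1, 'fill': 0.79}
{'c': array([499.2, -96.1]), 'cm': array([498.9, -96.1]), 'size': array([ 49.5, 100.8]), 'ang': -3.7, 'fill': 0.94}
wt far left [692.2 149.9]
far right [ 674.3 -168.5]
near right [ 435.5 -154.1]
near left [454.4 163.5]
groove L [632.3 150.6]
groove R [618.4 -78.4]
groove mid [ 560.2 -102.2]
groove near [443.4 -96. ]
tray [506.3 412.7]
tray [504.3 243.4]
tray [306.1 245.1]
tray [309.3 417.7]
tub [ 520.1 -274.1]
tub [ 488.4 -444.7]
tub [ 296.6 -410.1]
tub [ 331.4 -234.3]
stand [669.5 327.7]
stand [658.5 237.5]
stand [576.3 245.1]
stand [588.3 335. ]
collar [627.6 297.8]
tin [ 609.7 -311.4]
```

move_arm(increments=[{"turn": 0.15},{"turn": 0.3},{"turn": 0.416},{"turn": 0.416}])

```text
$.increments[0]: bad value
```

move_arm(increments=[{"dx": 3,"dy": -3},{"dx": 5,"dy": -7},{"dx": 7,"dy": -12},{"dx": 7,"dy": -12},{"dx": 7,"dy": -12}])

```text
$.increments[0]: bad value
```

move_arm(increments=[{"dx": 3,"dy": -4},{"dx": 6,"dy": -8},{"dx": 9,"dy": -12},{"dx": 11,"dy": -16},{"dx": 11,"dy": -18}])

```text
$.increments[0]: bad value
```

move_arm(increments=[{"dx": 3,"dy": -4},{"dx": 6,"dy": -8},{"dx": 9,"dy": -12},{"dx": 10.7,"dy": -16},{"dx": 10.7,"dy": -17.9}])

```text
$.increments[0]: bad value
```

move_arm(increments=[{"dx": 0,"dy": 0,"dz": 0,"turn": 0.15,"grip": 8.5},{"dx": 0,"dy": 0,"dz": 0,"turn": 0.3,"grip": 8.5},{"dx": 0,"dy": 0,"dz": 0,"turn": 0.416,"grip": 8.5},{"dx": 0,"dy": 0,"dz": 0,"turn": 0.416,"grip": 8.5}])

```text
clock: 1.55
tcp_pos: [0.212, -0.4803, 0.2082]
ee_rot: [[1.0, -0.001, 0.0], [-0.001, -1.0, -0.0], [0.0, 0.0, -1.0]]
contact_force: [-1.0, -0.6, 0.2]
gripper_width: 0.085
grasp_force: 0.0
```

move_arm(increments=[{"dx": 9,"dy": -15,"dz": 0,"turn": 0,"grip": 8.5},{"dx": 9,"dy": -15,"dz": 0,"turn": 0,"grip": 8.5},{"dx": 9,"dy": -15,"dz": 0,"turn": 0,"grip": 8.5},{"dx": 9,"dy": -15,"dz": 0,"turn": 0,"grip": 8.5},{"dx": 9,"dy": -15,"dz": 0,"turn": 0,"grip": 8.5}])

```text
clock: 2.05
tcp_pos: [0.3033, -0.3281, 0.2086]
ee_rot: [[1.0, 0.007, 0.001], [0.007, -1.0, -0.0], [0.001, 0.0, -1.0]]
contact_force: [0.2, -1.0, -0.8]
gripper_width: 0.0851
grasp_force: 0.0
```

move_arm(increments=[{"dx": 10,"dy": -17,"dz": 0,"turn": 0,"grip": 7},{"dx": 10,"dy": -17,"dz": 0,"turn": 0,"grip": 7},{"dx": 10,"dy": -17,"dz": 0,"turn": 0,"grip": 7},{"dx": 10,"dy": -17,"dz": 0,"turn": 0,"grip": 7},{"dx": 10,"dy": -17,"dz": 0,"turn": 0,"grip": 7}])

```text
clock: 2.55
tcp_pos: [0.4038, -0.1571, 0.2083]
ee_rot: [[1.0, 0.008, 0.001], [0.008, -1.0, 0.001], [0.001, -0.001, -1.0]]
contact_force: [-0.9, -0.3, -0.2]
gripper_width: 0.07
grasp_force: 0.0
```

move_arm(increments=[{"dx": 9.7,"dy": -15.9,"dz": 0,"turn": 0.12,"grip": 7},{"dx": 9.7,"dy": -15.9,"dz": 0,"turn": 0.12,"grip": 7},{"dx": 9.7,"dy": -15.9,"dz": 0,"turn": 0.12,"grip": 7},{"dx": 9.7,"dy": -15.9,"dz": 0,"turn": 0.12,"grip": 7},{"dx": 9.7,"dy": -15.9,"dz": 0,"turn": 0.12,"grip": 7}])

```text
clock: 3.05
tcp_pos: [0.5007, 0.0006, 0.2078]
ee_rot: [[0.993, -0.114, 0.0], [-0.114, -0.993, 0.0], [0.0, -0.0, -1.0]]
contact_force: [0.7, -0.0, -0.9]
gripper_width: 0.07
grasp_force: 0.0
```

move_arm(increments=[{"dx": 0,"dy": 0,"dz": 5,"turn": 0,"grip": 7},{"dx": 0,"dy": 0,"dz": 10,"turn": 0,"grip": 7},{"dx": 0,"dy": 0,"dz": 14,"turn": 0,"grip": 7},{"dx": 0,"dy": 0,"dz": 16.5,"turn": 0,"grip": 7},{"dx": 0,"dy": 0,"dz": 17.2,"turn": 0,"grip": 7}])

```text
clock: 3.55
tcp_pos: [0.4977, -0.0027, 0.0338]
ee_rot: [[0.993, -0.12, -0.005], [-0.12, -0.993, 0.001], [-0.005, -0.0, -1.0]]
contact_force: [-0.3, -1.4, -0.2]
gripper_width: 0.07
grasp_force: 0.0
```

move_arm(increments=[{"dx": 0,"dy": 0,"dz": 0.2,"turn": 0,"grip": 7},{"dx": 0,"dy": 0,"dz": 0.3,"turn": 0,"grip": 7}])

```text
clock: 3.75
tcp_pos: [0.5, -0.0022, 0.0343]
ee_rot: [[0.993, -0.12, 0.002], [-0.12, -0.993, -0.001], [0.002, 0.0, -1.0]]
contact_force: [0.0, 0.1, 0.0]
gripper_width: 0.0698
grasp_force: 0.0
```

```bash
python3 - <<'E'
from h import *
s=arm.sense();print(s["tcp_pos"],s["contact_force"])
p=eyes.capture("scene");x,y=px(p,s["tcp_pos"]).astype(int)
a=p["image"][y-50:y+40,x-65:x+65];cv2.imwrite("pics/g1.png",cv2.resize(a,None,fx=6,fy=6,interpolation=cv2.INTER_CUBIC))
p=eyes.capture("top")
for t in tiles(p)[0:]: print(t)
E
```

```text
[ 0.49997197 -0.00220038  0.03432607] [0.02119472 0.12269324 0.04315634]
{'c': array([653.6,  63.7]), 'cm': array([682. ,  89.8]), 'size': array([ 97. , 256.9]), 'ang': 88.9, 'fill': 0.16}
{'c': array([628.9,  93.9]), 'cm': array([628.8,  93.9]), 'size': array([49.8, 99.9]), 'ang': 0.8, 'fill': 0.95}
{'c': array([ 618.6, -106.3]), 'cm': array([ 612.2, -107.9]), 'size': array([49.4, 99.3]), 'ang': -2.2, 'fill': 0.81}
{'c': array([498.7, -97.3]), 'cm': array([ 498.4, -102.7]), 'size': array([ 47.6, 100.8]), 'ang': -2.7, 'fill': 0.69}
{'c': array([480.6, 142.4]), 'cm': array([449.1, 153.3]), 'size': array([103.3, 104.7]), 'ang': -1.1, 'fill': 0.28}
```

View pics/g1.png

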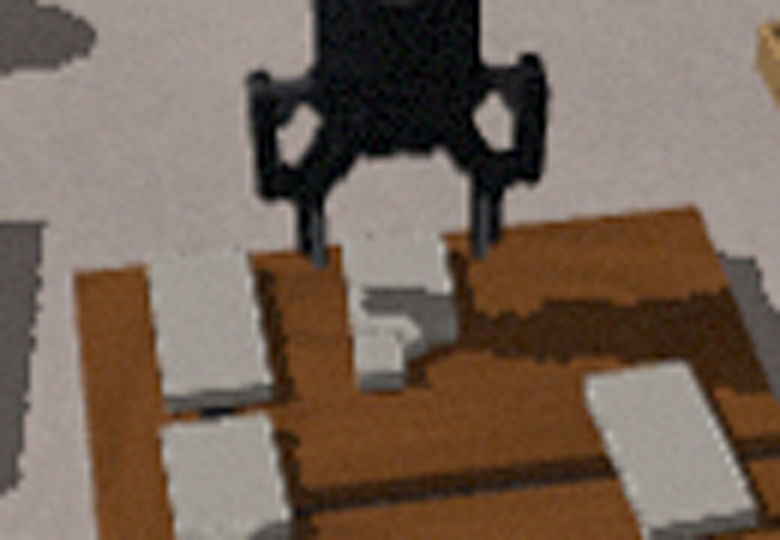

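The fingers straddle the chipped tile, with their tips a little above the worktop. I'll go 5 mm lower and close.

move_arm(increments=[{"dx": 0,"dy": 0,"dz": 0.3,"turn": 0,"grip": 7},{"dx": 0,"dy": 0,"dz": 0.5,"turn": 0,"grip": 6},{"dx": 0,"dy": 0,"dz": 0.5,"turn": 0,"grip": 4.5},{"dx": 0,"dy": 0,"dz": 0.5,"turn": 0,"grip": 4.5},{"dx": 0,"dy": 0,"dz": 0.5,"turn": 0,"grip": 4.5}], force=50)

```text
clock: 4.35
tcp_pos: [0.4992, -0.0013, 0.0283]
ee_rot: [[0.993, -0.12, 0.0], [-0.12, -0.993, -0.0], [0.0, 0.0, -1.0]]
contact_force: [-0.2, -0.2, -0.3]
gripper_width: 0.045
grasp_force: 0.0
```

move_arm(increments=[{"dx": 0,"dy": 0,"dz": 0,"turn": 0,"grip": 4.5},{"dx": 0,"dy": 0,"dz": 0,"turn": 0,"grip": 4.5},{"dx": 0,"dy": 0,"dz": 0,"turn": 0,"grip": 4.5}])

```text
clock: 4.65
tcp_pos: [0.4991, -0.0013, 0.0282]
ee_rot: [[0.993, -0.12, -0.0], [-0.12, -0.993, 0.0], [-0.0, -0.0, -1.0]]
contact_force: [0.4, -0.2, -0.1]
gripper_width: 0.045
grasp_force: 0.0
```

```bash
python3 - <<'E'
from h import *
s=arm.sense()
p=eyes.capture("scene");x,y=px(p,s["tcp_pos"]).astype(int)
a=p["image"][y-40:y+30,x-50:x+50];cv2.imwrite("pics/g2.png",cv2.resize(a,None,fx=7,fy=7,interpolation=cv2.INTER_CUBIC))
p=eyes.capture("top")
for t in tiles(p): print(t)
E
```

```text
{'c': array([653.6,  63.7]), 'cm': array([682. ,  89.9]), 'size': array([ 97. , 256.9]), 'ang': 88.9, 'fill': 0.16}
{'c': array([628.9,  93.8]), 'cm': array([628.9,  93.8]), 'size': array([ 49.7, 100.1]), 'ang': 1.0, 'fill': 0.95}
{'c': array([ 618.6, -106.2]), 'cm': array([ 612.2, -107.8]), 'size': array([49.6, 99. ]), 'ang': -1.8, 'fill': 0.81}
{'c': array([498.8, -97. ]), 'cm': array([ 498.6, -102.2]), 'size': array([ 48.1, 100.2]), 'ang': -3.4, 'fill': 0.71}
{'c': array([478.7, 142.5]), 'cm': array([448.8, 153.2]), 'size': array([100.9, 103.3]), 'ang': 88.9, 'fill': 0.29}
```

View pics/g2.png

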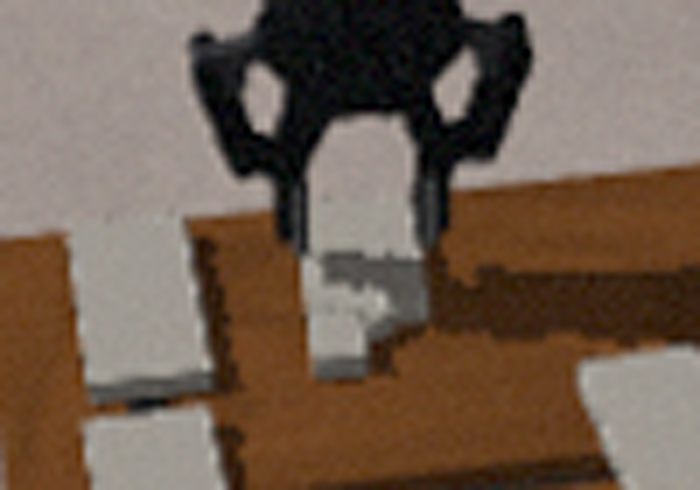

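move_arm(increments=[{"dx": 0,"dy": 0,"dz": 0,"turn": 0,"grip": 3.8},{"dx": 0,"dy": 0,"dz": 0,"turn": 0,"grip": 3.8},{"dx": 0,"dy": 0,"dz": 0,"turn": 0,"grip": 3.8}], force=50)

```text
clock: 5.05
tcp_pos: [0.4991, -0.0013, 0.0282]
ee_rot: [[0.993, -0.12, 0.0], [-0.12, -0.993, 0.0], [0.0, -0.0, -1.0]]
contact_force: [0.2, 0.3, 0.2]
gripper_width: 0.0382
grasp_force: 0.0
```

move_arm(increments=[{"dx": 0,"dy": 0,"dz": -0.3,"turn": 0,"grip": 6.6},{"dx": 0,"dy": 0,"dz": -0.3,"turn": 0,"grip": 6.6},{"dx": 0,"dy": 0,"dz": 0,"turn": 0,"grip": 6.6},{"dx": 0,"dy": 0,"dz": 0.4,"turn": 0,"grip": 6.6},{"dx": 0,"dy": 0,"dz": 0.7,"turn": 0,"grip": 6.6}])

```text
clock: 5.55
tcp_pos: [0.4989, -0.0013, 0.0207]
ee_rot: [[0.993, -0.12, -0.001], [-0.12, -0.993, 0.0], [-0.001, -0.0, -1.0]]
contact_force: [-0.3, -0.3, -0.8]
gripper_width: 0.0659
grasp_force: 0.0
```

move_arm(increments=[{"dx": 0,"dy": 0,"dz": 0.2,"turn": 0,"grip": 6.6},{"dx": 0,"dy": 0,"dz": 0.2,"turn": 0,"grip": 6.6}])

```text
clock: 5.75
tcp_pos: [0.4989, -0.0013, 0.0188]
ee_rot: [[0.993, -0.12, -0.001], [-0.12, -0.993, 0.0], [-0.001, -0.0, -1.0]]
contact_force: [-0.6, -0.9, -0.6]
gripper_width: 0.0658
grasp_force: 0.0
```

```bash
python3 - <<'E'
from h import *
s=arm.sense()
p=eyes.capture("scene");x,y=px(p,s["tcp_pos"]).astype(int);print(x,y,px(p,[.6,.3,.09]),[ (r['conf'],r['rect']) for r in finder.recognise(p,'jointer')][:1])
a=p["image"][y-40:y+30,x-50:x+50];cv2.imwrite("pics/g3.png",cv2.resize(a,None,fx=7,fy=7,interpolation=cv2.INTER_CUBIC))
E
```

```text
309 207 [423.05096532 195.79303585] [(0.6, [426.4, 198.2, 20.9, 45.8])]
```

View pics/g3.png

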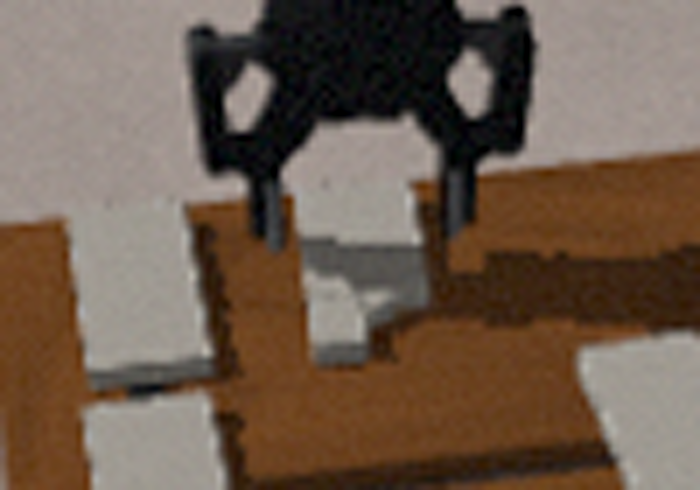

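move_arm(increments=[{"dx": 0,"dy": 0,"dz": 0.2,"turn": 0,"grip": 6.4},{"dx": 0,"dy": 0,"dz": 0.2,"turn": 0,"grip": 6},{"dx": 0,"dy": 0,"dz": 0.2,"turn": 0,"grip": 4.5},{"dx": 0,"dy": 0,"dz": 0.2,"turn": 0,"grip": 4.5},{"dx": 0,"dy": 0,"dz": 0.2,"turn": 0,"grip": 4.5}], force=50)

```text
clock: 6.35
tcp_pos: [0.4992, -0.0014, 0.0173]
ee_rot: [[0.993, -0.12, 0.0], [-0.12, -0.993, -0.0], [0.0, 0.0, -1.0]]
contact_force: [-0.5, 0.5, 0.1]
gripper_width: 0.0452
grasp_force: 0.0
```

```bash
python3 - <<'E'
from h import *
s=arm.sense();T=s["tcp_pos"]
p=eyes.capture("top");im=p["image"].copy()
q=eyes.capture("scene");jm=q["image"].copy()
print(px(p,T),px(p,T+[0,0,.073]),px(q,T))
for m,c in((im,p),(jm,q)):
    for h in(0,.02,.075):
        x,y=np.round(px(c,T+[0,0,h])).astype(int);m[y,x]=(0,0,255)
x,y=px(p,T).astype(int);a=cv2.resize(im[y-45:y+45,x-50:x+50],None,fx=4,fy=4,interpolation=cv2.INTER_NEAREST)
x,y=px(q,T).astype(int);b=cv2.resize(jm[y-60:y+30,x-50:x+50],None,fx=4,fy=4,interpolation=cv2.INTER_NEAREST)
cv2.imwrite("pics/g4.png",np.hstack([a,b]))
E
```

```text
[324.84363085 226.65011132] [324.93836104 226.30522669] [309.69205452 208.16986955]
```

View pics/g4.png

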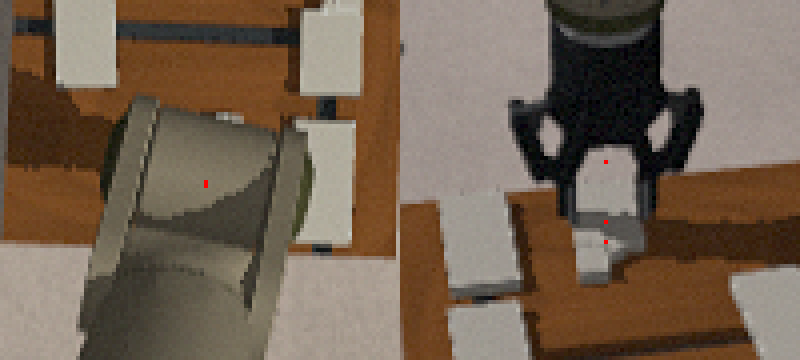

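move_arm(increments=[{"dx": 0,"dy": 0,"dz": 0,"turn": 0,"grip": 6.4},{"dx": 0,"dy": 0,"dz": 0,"turn": 0,"grip": 6.4},{"dx": 0,"dy": 0,"dz": 0,"turn": 0,"grip": 6.4},{"dx": 0,"dy": 0,"dz": 0.3,"turn": 0,"grip": 6.4},{"dx": 0,"dy": 0,"dz": 0.5,"turn": 0,"grip": 6.4}])

```text
clock: 6.95
tcp_pos: [0.499, -0.0013, 0.0119]
ee_rot: [[0.993, -0.12, -0.0], [-0.12, -0.993, 0.0], [-0.0, -0.0, -1.0]]
contact_force: [0.2, 0.1, 0.9]
gripper_width: 0.0641
grasp_force: 0.0
```

move_arm(increments=[{"dx": 0,"dy": 0,"dz": 0,"turn": 0,"grip": 6},{"dx": 0,"dy": 0,"dz": 0,"turn": 0,"grip": 4.5},{"dx": 0,"dy": 0,"dz": 0,"turn": 0,"grip": 4.5},{"dx": 0,"dy": 0,"dz": 0,"turn": 0,"grip": 4.5}], force=50)

```text
clock: 7.35
tcp_pos: [0.4991, -0.0014, 0.0126]
ee_rot: [[0.993, -0.12, 0.0], [-0.12, -0.993, -0.0], [0.0, 0.0, -1.0]]
contact_force: [-2.1, 0.6, 4.6]
gripper_width: 0.0475
grasp_force: 51.0
```

```bash
python3 - <<'E'
from h import *
print(arm.grip_point_offset,[n for n in dir(arm) if n[0]!='_'])
E
```

```text
0.0187 ['MotionError', 'grip_point_offset', 'sense']
```

move_arm(increments=[{"dx": 0,"dy": 0,"dz": 0,"turn": 0,"grip": 6.2},{"dx": 0,"dy": 0,"dz": 0,"turn": 0,"grip": 6.2},{"dx": 0,"dy": 0,"dz": 0,"turn": 0,"grip": 6.2},{"dx": 0,"dy": 0,"dz": 0.3,"turn": 0,"grip": 6.2},{"dx": 0,"dy": 0,"dz": 0.6,"turn": 0,"grip": 6.2}])

```text
clock: 7.85
tcp_pos: [0.4991, -0.0013, 0.0059]
ee_rot: [[0.993, -0.12, -0.0], [-0.12, -0.993, 0.0], [-0.0, -0.0, -1.0]]
contact_force: [-0.4, -1.0, -0.6]
gripper_width: 0.0619
grasp_force: 0.0
```

move_arm(increments=[{"dx": 0,"dy": 0,"dz": 0,"turn": 0,"grip": 5.6},{"dx": 0,"dy": 0,"dz": 0,"turn": 0,"grip": 4.5},{"dx": 0,"dy": 0,"dz": 0,"turn": 0,"grip": 4.5},{"dx": 0,"dy": 0,"dz": 0,"turn": 0,"grip": 4.5}], force=50)

```text
clock: 8.25
tcp_pos: [0.4992, -0.0014, 0.0062]
ee_rot: [[0.993, -0.12, 0.0], [-0.12, -0.993, -0.0], [0.0, 0.0, -1.0]]
contact_force: [-1.2, -0.0, 1.2]
gripper_width: 0.0486
grasp_force: 51.9
```

move_arm(increments=[{"dx": 0,"dy": 0,"dz": -1,"turn": 0,"grip": 4.5},{"dx": 0,"dy": 0,"dz": -4,"turn": -0.12,"grip": 4.5},{"dx": 0,"dy": 0,"dz": -8,"turn": -0.12,"grip": 4.5},{"dx": 0,"dy": 0,"dz": -12,"turn": -0.12,"grip": 4.5},{"dx": 0,"dy": 0,"dz": -13,"turn": -0.12,"grip": 4.5}])

```text
clock: 8.75
tcp_pos: [0.5008, -0.0016, 0.1408]
ee_rot: [[1.0, -0.0, 0.007], [-0.0, -1.0, -0.002], [0.007, 0.002, -1.0]]
contact_force: [0.6, -0.1, -1.5]
gripper_width: 0.0485
grasp_force: 52.2
```

move_arm(increments=[{"dx": -1,"dy": 3,"dz": 0,"turn": 0,"grip": 4.5},{"dx": -2,"dy": 7,"dz": 0,"turn": 0,"grip": 4.5},{"dx": -3,"dy": 11,"dz": 0,"turn": 0,"grip": 4.5},{"dx": -4,"dy": 15,"dz": 0,"turn": 0,"grip": 4.5},{"dx": -4.5,"dy": 17,"dz": 0,"turn": 0,"grip": 4.5}])

```text
clock: 9.25
tcp_pos: [0.453, -0.1737, 0.1359]
ee_rot: [[1.0, -0.002, -0.001], [-0.002, -1.0, 0.0], [-0.001, -0.0, -1.0]]
contact_force: [0.0, 0.5, -1.0]
gripper_width: 0.0485
grasp_force: 52.2
```

move_arm(increments=[{"dx": -1,"dy": 4,"dz": 0,"turn": 0,"grip": 4.5},{"dx": -2,"dy": 8,"dz": 0,"turn": 0,"grip": 4.5},{"dx": -3,"dy": 12,"dz": 0,"turn": 0,"grip": 4.5},{"dx": -4,"dy": 15,"dz": 0,"turn": 0,"grip": 4.5},{"dx": -4.5,"dy": 17,"dz": 0,"turn": 0,"grip": 4.5}])

```text
clock: 9.75
tcp_pos: [0.4078, -0.343, 0.1356]
ee_rot: [[1.0, -0.002, -0.001], [-0.002, -1.0, 0.001], [-0.001, -0.001, -1.0]]
contact_force: [0.6, -0.6, -1.6]
gripper_width: 0.0481
grasp_force: 52.2
```

```bash
python3 - <<'E'
from h import *
s=arm.sense();T=s["tcp_pos"];print(T)
p=eyes.capture("scene")
cv2.imwrite("pics/g5.png",cv2.resize(p["image"][60:300,100:400],None,fx=2.5,fy=2.5,interpolation=cv2.INTER_CUBIC))
p=eyes.capture("top")
for t in tiles(p): print(t)
E
```

```text
[ 0.40782279 -0.3430397   0.13564656]
{'c': array([650.3,  63.8]), 'cm': array([680.6,  91.7]), 'size': array([103.5, 256.9]), 'ang': 88.9, 'fill': 0.15}
{'c': array([ 602.8, -140.1]), 'cm': array([ 624.6, -168.3]), 'size': array([114.7, 191.1]), 'ang': -1.1, 'fill': 0.32}
{'c': array([642.6,  93.8]), 'cm': array([645.5,  94.9]), 'size': array([49.5, 73.1]), 'ang': 1.6, 'fill': 0.86}
{'c': array([ 618.6, -106.2]), 'cm': array([ 612.2, -107.8]), 'size': array([49.5, 99.8]), 'ang': -2.8, 'fill': 0.81}
{'c': array([439.5,  13.9]), 'cm': array([435.8,  36.2]), 'size': array([ 27.3, 360.5]), 'ang': 88.9, 'fill': 0.66}
```

View pics/g5.png

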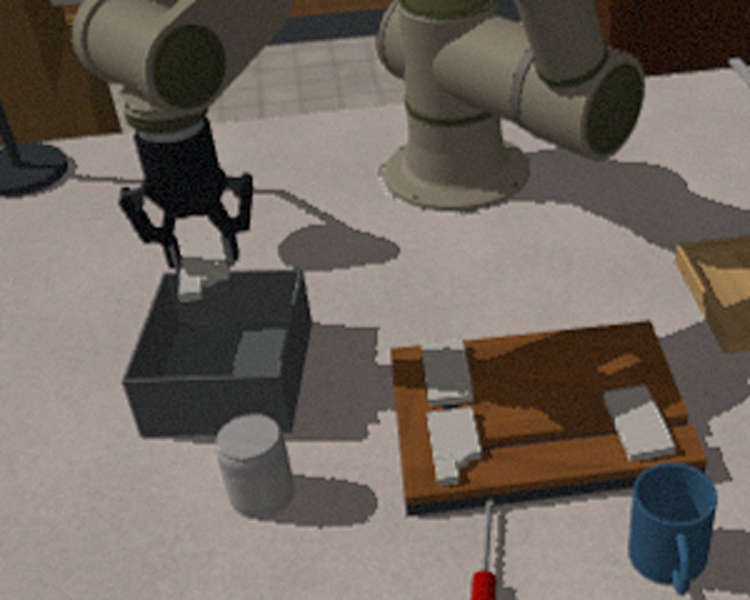

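The chipped tile is held above the tub (about 200,265 in the crop). I'll lower it and release.

move_arm(increments=[{"dx": 0,"dy": 0,"dz": 4,"turn": 0.12,"grip": 4.5},{"dx": 0,"dy": 0,"dz": 8,"turn": 0.12,"grip": 4.5},{"dx": 0,"dy": 0,"dz": 11,"turn": 0.12,"grip": 4.5},{"dx": 0,"dy": 0,"dz": 12.5,"turn": 0.12,"grip": 4.5},{"dx": 0,"dy": 0,"dz": 12.5,"turn": 0.12,"grip": 4.5}])

```text
clock: 10.35
tcp_pos: [0.4083, -0.3392, 0.0091]
ee_rot: [[0.993, -0.119, -0.003], [-0.119, -0.993, 0.004], [-0.003, -0.004, -1.0]]
contact_force: [0.6, -0.4, 0.2]
gripper_width: 0.0486
grasp_force: 52.2
```

move_arm(increments=[{"dx": 0,"dy": 0,"dz": 0,"turn": 0,"grip": 6.8},{"dx": 0,"dy": 0,"dz": 0,"turn": 0,"grip": 6.8},{"dx": 0,"dy": 0,"dz": 0,"turn": 0,"grip": 6.8},{"dx": 0,"dy": 0,"dz": -2,"turn": 0,"grip": 6.8},{"dx": 0,"dy": 0,"dz": -6,"turn": 0,"grip": 6.8}])

```text
clock: 10.85
tcp_pos: [0.4082, -0.3402, 0.0705]
ee_rot: [[0.993, -0.12, -0.003], [-0.12, -0.993, 0.004], [-0.003, -0.003, -1.0]]
contact_force: [0.5, -0.8, 0.0]
gripper_width: 0.0679
grasp_force: 0.0
```

move_arm(increments=[{"dx": 0,"dy": 0,"dz": -4,"turn": -0.12,"grip": 6.8},{"dx": 0,"dy": 0,"dz": -6.5,"turn": -0.12,"grip": 6.8},{"dx": 0,"dy": 0,"dz": -6.5,"turn": -0.12,"grip": 6.8}])

```text
clock: 11.15
tcp_pos: [0.4103, -0.3427, 0.1405]
ee_rot: [[1.0, -0.0, 0.005], [-0.0, -1.0, -0.006], [0.005, 0.006, -1.0]]
contact_force: [0.1, -0.2, -0.1]
gripper_width: 0.0682
grasp_force: 0.0
```

```bash
python3 - <<'E'
from h import *
s=arm.sense();T=s["tcp_pos"];print(T)
p=eyes.capture("top")
for t in tiles(p): print(t)
for q in("whole1","chipped1"): print(q,[(round(r["conf"],2),np.round(r["rect"]).tolist()) for r in finder.recognise(p,q)[:6]])
E
```

```text
[ 0.41029717 -0.3427455   0.14050813]
{'c': array([653.9,  63.7]), 'cm': array([681.7,  90.1]), 'size': array([ 96.5, 256.9]), 'ang': 88.9, 'fill': 0.16}
{'c': array([ 602.8, -139.8]), 'cm': array([ 622.5, -168.6]), 'size': array([115.2, 191.1]), 'ang': -1.1, 'fill': 0.32}
{'c': array([644.5,  94.1]), 'cm': array([648.6,  95.2]), 'size': array([49.4, 69.2]), 'ang': 1.4, 'fill': 0.82}
{'c': array([ 618.6, -106.2]), 'cm': array([ 612.2, -107.8]), 'size': array([49.4, 99.9]), 'ang': -2.9, 'fill': 0.81}
{'c': array([453.8,   8.4]), 'cm': array([438. ,  13.9]), 'size': array([ 56.3, 371.1]), 'ang': 88.9, 'fill': 0.36}
whole1 [(0.85, [356.0, 226.0, 22.0, 25.0]), (0.57, [294.0, 187.0, 17.0, 32.0])]
chipped1 [(0.69, [429.0, 247.0, 21.0, 26.0]), (0.58, [357.0, 191.0, 15.0, 26.0])]
```

move_arm(increments=[{"dx": 2,"dy": -4,"dz": 0,"turn": 0,"grip": 6.8},{"dx": 4,"dy": -8,"dz": 0,"turn": 0,"grip": 6.8},{"dx": 7,"dy": -11,"dz": 0,"turn": 0,"grip": 6.8},{"dx": 10,"dy": -13,"dz": 0,"turn": 0,"grip": 6.8},{"dx": 10,"dy": -13,"dz": 0,"turn": 0,"grip": 6.8}])

```text
clock: 11.8
tcp_pos: [0.5109, -0.2085, 0.1348]
ee_rot: [[1.0, 0.004, -0.001], [0.004, -1.0, 0.002], [-0.001, -0.002, -1.0]]
contact_force: [-0.3, 0.1, -1.1]
gripper_width: 0.0682
grasp_force: 0.0
```

move_arm(increments=[{"dx": 4,"dy": -4,"dz": 0,"turn": 0,"grip": 6.8},{"dx": 8,"dy": -8,"dz": 0,"turn": 0,"grip": 6.8},{"dx": 10.2,"dy": -10.7,"dz": 0,"turn": 0.045,"grip": 6.8},{"dx": 10.2,"dy": -10.7,"dz": 0,"turn": 0.045,"grip": 6.8},{"dx": 10.2,"dy": -10.7,"dz": 0,"turn": 0.045,"grip": 6.8}])

```text
clock: 12.3
tcp_pos: [0.6106, -0.1041, 0.1348]
ee_rot: [[0.999, -0.044, -0.002], [-0.044, -0.999, 0.0], [-0.002, -0.0, -1.0]]
contact_force: [-0.7, -0.8, -0.2]
gripper_width: 0.0679
grasp_force: 0.0
```

```bash
python3 - <<'E'
from h import *
s=arm.sense();print(s["tcp_pos"],s["ee_rot"][0])
E
```

```text
[ 0.61056982 -0.1041182   0.13476411] [ 0.99903441 -0.04386768 -0.00242354]
```

move_arm(increments=[{"dx": 0,"dy": 0.15,"dz": 4,"turn": 0,"grip": 6.6},{"dx": 0,"dy": 0.15,"dz": 8,"turn": 0,"grip": 6.4},{"dx": 0,"dy": 0.15,"dz": 11,"turn": 0,"grip": 6.4},{"dx": 0,"dy": 0.15,"dz": 12.5,"turn": 0,"grip": 6.4},{"dx": 0,"dy": 0.15,"dz": 13,"turn": 0,"grip": 6.4}])

```text
clock: 12.8
tcp_pos: [0.6099, -0.1068, 0.0049]
ee_rot: [[0.999, -0.047, -0.002], [-0.047, -0.999, 0.001], [-0.002, -0.001, -1.0]]
contact_force: [0.4, 0.2, -0.2]
gripper_width: 0.0643
grasp_force: 0.0
```

move_arm(increments=[{"dx": 0,"dy": 0,"dz": 0,"turn": 0,"grip": 5.6},{"dx": 0,"dy": 0,"dz": 0,"turn": 0,"grip": 4.5},{"dx": 0,"dy": 0,"dz": 0,"turn": 0,"grip": 4.5},{"dx": 0,"dy": 0,"dz": 0,"turn": 0,"grip": 4.5},{"dx": 0,"dy": 0,"dz": 0,"turn": 0,"grip": 4.5}], force=50)

```text
clock: 13.3
tcp_pos: [0.6119, -0.1064, 0.0079]
ee_rot: [[0.999, -0.045, 0.003], [-0.045, -0.999, -0.001], [0.003, 0.001, -1.0]]
contact_force: [-1.8, 0.4, 6.7]
gripper_width: 0.0483
grasp_force: 52.9
```

move_arm(increments=[{"dx": 0,"dy": 0,"dz": -1,"turn": 0,"grip": 4.5},{"dx": 0,"dy": 0,"dz": -4,"turn": -0.045,"grip": 4.5},{"dx": 0,"dy": 0,"dz": -8,"turn": -0.045,"grip": 4.5},{"dx": 0,"dy": 0,"dz": -12,"turn": -0.045,"grip": 4.5},{"dx": 0,"dy": 0,"dz": -13,"turn": -0.045,"grip": 4.5}])

```text
clock: 13.8
tcp_pos: [0.6128, -0.1063, 0.1418]
ee_rot: [[1.0, 0.0, 0.008], [0.0, -1.0, -0.003], [0.008, 0.003, -1.0]]
contact_force: [0.3, 0.2, -2.0]
gripper_width: 0.0485
grasp_force: 52.2
```

move_arm(increments=[{"dx": -4,"dy": 3,"dz": 0,"turn": 0,"grip": 4.5},{"dx": -7,"dy": 5,"dz": 0,"turn": 0,"grip": 4.5},{"dx": -10,"dy": 8,"dz": 0,"turn": 0,"grip": 4.5},{"dx": -12,"dy": 10.5,"dz": 0,"turn": 0,"grip": 4.5},{"dx": -12,"dy": 10.5,"dz": 0,"turn": 0,"grip": 4.5}])

```text
clock: 14.3
tcp_pos: [0.4889, -0.213, 0.1361]
ee_rot: [[1.0, -0.004, -0.001], [-0.004, -1.0, 0.0], [-0.001, -0.0, -1.0]]
contact_force: [1.6, -0.4, -2.3]
gripper_width: 0.0487
grasp_force: 52.2
```

move_arm(increments=[{"dx": -2,"dy": 4,"dz": 0,"turn": 0,"grip": 4.5},{"dx": -4,"dy": 8,"dz": 0,"turn": 0,"grip": 4.5},{"dx": -6,"dy": 11,"dz": 0,"turn": 0,"grip": 4.5},{"dx": -8.2,"dy": 13,"dz": 0,"turn": 0,"grip": 4.5},{"dx": -8.2,"dy": 13,"dz": 0,"turn": 0,"grip": 4.5}])

```text
clock: 14.8
tcp_pos: [0.4073, -0.3424, 0.1358]
ee_rot: [[1.0, -0.003, -0.001], [-0.003, -1.0, 0.0], [-0.001, -0.0, -1.0]]
contact_force: [0.2, 0.8, -0.7]
gripper_width: 0.0486
grasp_force: 52.3
```

move_arm(increments=[{"dx": 0,"dy": 0,"dz": 4,"turn": 0.12,"grip": 4.5},{"dx": 0,"dy": 0,"dz": 8,"turn": 0.12,"grip": 4.5},{"dx": 0,"dy": 0,"dz": 10.5,"turn": 0.12,"grip": 4.5},{"dx": 0,"dy": 0,"dz": 10.5,"turn": 0.12,"grip": 4.5}])

```text
clock: 15.2
tcp_pos: [0.4083, -0.3382, 0.0281]
ee_rot: [[0.993, -0.119, -0.004], [-0.119, -0.993, 0.006], [-0.005, -0.005, -1.0]]
contact_force: [-0.5, -0.8, -1.1]
gripper_width: 0.0485
grasp_force: 52.4
```

move_arm(increments=[{"dx": 0,"dy": 0,"dz": 0,"turn": 0,"grip": 6.8},{"dx": 0,"dy": 0,"dz": 0,"turn": 0,"grip": 6.8},{"dx": 0,"dy": 0,"dz": 0,"turn": 0,"grip": 6.8},{"dx": 0,"dy": 0,"dz": -2,"turn": 0,"grip": 6.8},{"dx": 0,"dy": 0,"dz": -6,"turn": 0,"grip": 6.8}])

```text
clock: 15.7
tcp_pos: [0.4083, -0.3399, 0.0908]
ee_rot: [[0.993, -0.12, -0.002], [-0.12, -0.993, 0.003], [-0.003, -0.003, -1.0]]
contact_force: [0.2, -1.0, -0.3]
gripper_width: 0.0681
grasp_force: 0.0
```

move_arm(increments=[{"dx": 0,"dy": 0,"dz": -4,"turn": -0.12,"grip": 6.8},{"dx": 0,"dy": 0,"dz": -4.5,"turn": -0.12,"grip": 6.8},{"dx": 0,"dy": 0,"dz": -4.5,"turn": -0.12,"grip": 6.8}])

```text
clock: 16.0
tcp_pos: [0.4095, -0.3413, 0.1379]
ee_rot: [[1.0, -0.001, 0.002], [-0.001, -1.0, -0.003], [0.002, 0.003, -1.0]]
contact_force: [-0.3, 0.8, -0.7]
gripper_width: 0.0684
grasp_force: 0.0
```

```bash
python3 - <<'E'
from h import *
s=arm.sense();T=s["tcp_pos"];print(T)
p=eyes.capture("top")
for t in tiles(p): print(t)
for q in("whole1","chipped1"): print(q,[(round(r["conf"],2),np.round(r["rect"]).tolist()) for r in finder.recognise(p,q)[:6]])
E
```

```text
[ 0.40947607 -0.34128257  0.13785238]
{'c': array([652. ,  63.8]), 'cm': array([681.4,  90.7]), 'size': array([100.3, 256.9]), 'ang': 88.9, 'fill': 0.15}
{'c': array([ 601.3, -139.3]), 'cm': array([ 621.8, -168.6]), 'size': array([114.6, 195. ]), 'ang': -1.5, 'fill': 0.32}
{'c': array([644.2,  93.9]), 'cm': array([647.8,  95.1]), 'size': array([49.6, 69.8]), 'ang': 1.6, 'fill': 0.83}
{'c': array([453.3,   8.9]), 'cm': array([437.8,  15. ]), 'size': array([ 55.2, 370. ]), 'ang': 88.9, 'fill': 0.37}
whole1 [(0.86, [356.0, 227.0, 22.0, 28.0]), (0.74, [297.0, 187.0, 18.0, 30.0]), (0.4, [235.0, 190.0, 32.0, 30.0])]
chipped1 [(0.72, [432.0, 244.0, 15.0, 17.0]), (0.37, [234.0, 190.0, 30.0, 31.0])]
```

move_arm(increments=[{"dx": 1.5,"dy": -4,"dz": 0,"turn": 0,"grip": 6.6},{"dx": 3,"dy": -8,"dz": 0,"turn": 0,"grip": 6.6},{"dx": 4,"dy": -11,"dz": 0,"turn": 0,"grip": 6.6},{"dx": 5,"dy": -13,"dz": 0,"turn": 0,"grip": 6.6},{"dx": 5,"dy": -13,"dz": 0,"turn": 0,"grip": 6.6}])

```text
clock: 16.65
tcp_pos: [0.4593, -0.2085, 0.1352]
ee_rot: [[1.0, 0.002, -0.002], [0.002, -1.0, 0.002], [-0.002, -0.002, -1.0]]
contact_force: [0.2, -1.1, 0.7]
gripper_width: 0.0661
grasp_force: 0.0
```

move_arm(increments=[{"dx": 1.5,"dy": -4,"dz": 0,"turn": 0,"grip": 6.6},{"dx": 3,"dy": -8,"dz": 0,"turn": 0,"grip": 6.6},{"dx": 4,"dy": -11.6,"dz": 0,"turn": 0.06,"grip": 6.6},{"dx": 4,"dy": -11.6,"dz": 0,"turn": 0.06,"grip": 6.6},{"dx": 4,"dy": -11.6,"dz": 0,"turn": 0.06,"grip": 6.6}])

```text
clock: 17.15
tcp_pos: [0.4988, -0.0951, 0.1355]
ee_rot: [[0.998, -0.059, -0.001], [-0.059, -0.998, 0.0], [-0.001, -0.0, -1.0]]
contact_force: [-0.9, -0.3, -0.1]
gripper_width: 0.0661
grasp_force: 0.0
```

```bash
python3 - <<'E'
from h import *
p=eyes.capture("scene")
for q in("whole1","chipped1"): print(q,[(round(r["conf"],2),np.round(r["rect"]).tolist()) for r in finder.recognise(p,q)[:6]])
E
```

```text
whole1 [(0.89, [279.0, 209.0, 20.0, 26.0]), (0.57, [354.0, 229.0, 25.0, 34.0]), (0.34, [319.0, 227.0, 123.0, 77.0])]
chipped1 [(0.79, [193.0, 202.0, 25.0, 20.0])]
```

move_arm(increments=[{"dx": 0,"dy": 0.1,"dz": 4,"turn": 0,"grip": 6.4},{"dx": 0,"dy": 0.1,"dz": 8,"turn": 0,"grip": 6.4},{"dx": 0,"dy": 0.1,"dz": 11,"turn": 0,"grip": 6.4},{"dx": 0,"dy": 0.1,"dz": 12.9,"turn": 0,"grip": 6.4},{"dx": 0,"dy": 0.1,"dz": 12.9,"turn": 0,"grip": 6.4}])

```text
clock: 17.8
tcp_pos: [0.4973, -0.0963, 0.005]
ee_rot: [[0.998, -0.062, -0.005], [-0.062, -0.998, 0.002], [-0.005, -0.002, -1.0]]
contact_force: [-0.2, -0.1, 0.2]
gripper_width: 0.0639
grasp_force: 0.0
```

move_arm(increments=[{"dx": 0,"dy": 0,"dz": 0,"turn": 0,"grip": 5.6},{"dx": 0,"dy": 0,"dz": 0,"turn": 0,"grip": 4.5},{"dx": 0,"dy": 0,"dz": 0,"turn": 0,"grip": 4.5},{"dx": 0,"dy": 0,"dz": 0,"turn": 0,"grip": 4.5},{"dx": 0,"dy": 0,"dz": 0,"turn": 0,"grip": 4.5}], force=50)

```text
clock: 18.3
tcp_pos: [0.4998, -0.0966, 0.0087]
ee_rot: [[0.998, -0.06, 0.002], [-0.06, -0.998, -0.002], [0.003, 0.001, -1.0]]
contact_force: [-2.0, -1.5, 7.2]
gripper_width: 0.0485
grasp_force: 52.4
```

move_arm(increments=[{"dx": 0,"dy": 0,"dz": -1,"turn": 0,"grip": 4.5},{"dx": 0,"dy": 0,"dz": -4,"turn": -0.06,"grip": 4.5},{"dx": 0,"dy": 0,"dz": -8,"turn": -0.06,"grip": 4.5},{"dx": 0,"dy": 0,"dz": -12,"turn": -0.06,"grip": 4.5},{"dx": 0,"dy": 0,"dz": -13,"turn": -0.06,"grip": 4.5}])

```text
clock: 18.8
tcp_pos: [0.5006, -0.0964, 0.1421]
ee_rot: [[1.0, 0.0, 0.007], [0.0, -1.0, -0.003], [0.007, 0.003, -1.0]]
contact_force: [0.1, -0.5, -2.0]
gripper_width: 0.048
grasp_force: 52.2
```

move_arm(increments=[{"dx": -1,"dy": -3,"dz": 0,"turn": 0,"grip": 4.5},{"dx": -2,"dy": -7,"dz": 0,"turn": 0,"grip": 4.5},{"dx": -3,"dy": -11,"dz": 0,"turn": 0,"grip": 4.5},{"dx": -4,"dy": -15,"dz": 0,"turn": 0,"grip": 4.5},{"dx": -4,"dy": -18,"dz": 0,"turn": 0,"grip": 4.5}])

```text
clock: 19.3
tcp_pos: [0.4574, 0.0862, 0.1372]
ee_rot: [[1.0, 0.001, -0.001], [0.001, -1.0, 0.0], [-0.001, -0.0, -1.0]]
contact_force: [-0.9, -0.5, -1.3]
gripper_width: 0.0481
grasp_force: 52.1
```

move_arm(increments=[{"dx": -1,"dy": -4,"dz": 0,"turn": 0,"grip": 4.5},{"dx": -2,"dy": -8,"dz": 0,"turn": 0,"grip": 4.5},{"dx": -3,"dy": -12,"dz": 0,"turn": 0,"grip": 4.5},{"dx": -3.5,"dy": -14,"dz": 0,"turn": 0,"grip": 4.5},{"dx": -3.5,"dy": -15,"dz": 0,"turn": 0,"grip": 4.5}])

```text
clock: 19.8
tcp_pos: [0.423, 0.2357, 0.1371]
ee_rot: [[1.0, 0.002, -0.001], [0.002, -1.0, -0.0], [-0.001, 0.0, -1.0]]
contact_force: [0.0, -1.1, -0.6]
gripper_width: 0.0483
grasp_force: 52.2
```

move_arm(increments=[{"dx": -1,"dy": -3,"dz": 0,"turn": 0,"grip": 4.5},{"dx": -1.8,"dy": -6,"dz": 0,"turn": 0,"grip": 4.5},{"dx": -1.8,"dy": -9.6,"dz": 0,"turn": 0,"grip": 4.5},{"dx": -1.8,"dy": -9.6,"dz": 0,"turn": 0,"grip": 4.5}])

```text
clock: 20.2
tcp_pos: [0.406, 0.3324, 0.137]
ee_rot: [[1.0, 0.002, 0.0], [0.002, -1.0, 0.001], [0.0, -0.001, -1.0]]
contact_force: [0.1, -0.2, -1.0]
gripper_width: 0.0489
grasp_force: 52.2
```

move_arm(increments=[{"dx": 0,"dy": 0,"dz": 4,"turn": 0,"grip": 4.5},{"dx": 0,"dy": 0,"dz": 8,"turn": 0,"grip": 4.5},{"dx": 0,"dy": 0,"dz": 12,"turn": 0,"grip": 4.5},{"dx": 0,"dy": 0,"dz": 14,"turn": 0,"grip": 4.5},{"dx": 0,"dy": 0,"dz": 14.5,"turn": 0,"grip": 4.5}])

```text
clock: 20.7
tcp_pos: [0.4053, 0.3285, -0.01]
ee_rot: [[1.0, -0.001, -0.004], [-0.001, -1.0, -0.002], [-0.004, 0.002, -1.0]]
contact_force: [-0.1, -0.5, -0.8]
gripper_width: 0.0484
grasp_force: 52.2
```

move_arm(increments=[{"dx": 0,"dy": 0,"dz": 0.2,"turn": 0,"grip": 4.5},{"dx": 0,"dy": 0,"dz": 0.4,"turn": 0,"grip": 4.5}])

```text
clock: 20.9
tcp_pos: [0.4071, 0.3302, -0.0107]
ee_rot: [[1.0, -0.001, 0.002], [-0.001, -1.0, 0.001], [0.002, -0.001, -1.0]]
contact_force: [0.7, -0.0, -0.1]
gripper_width: 0.0486
grasp_force: 52.2
```

Lower 2 mm more, release, rise and go to the last tile.

move_arm(increments=[{"dx": 0,"dy": 0,"dz": 0.1,"turn": 0,"grip": 4.5},{"dx": 0,"dy": 0,"dz": 0.2,"turn": 0,"grip": 4.5},{"dx": 0,"dy": 0,"dz": 0.2,"turn": 0,"grip": 4.5}])

```text
clock: 21.2
tcp_pos: [0.4063, 0.3303, -0.0134]
ee_rot: [[1.0, -0.0, 0.001], [-0.0, -1.0, 0.0], [0.001, -0.0, -1.0]]
contact_force: [0.4, -0.2, -0.6]
gripper_width: 0.0483
grasp_force: 52.2
```

move_arm(increments=[{"dx": 0,"dy": 0,"dz": 0,"turn": 0,"grip": 6.6},{"dx": 0,"dy": 0,"dz": 0,"turn": 0,"grip": 6.6},{"dx": 0,"dy": 0,"dz": 0,"turn": 0,"grip": 6.6},{"dx": 0,"dy": 0,"dz": -2,"turn": 0,"grip": 6.6},{"dx": 0,"dy": 0,"dz": -6,"turn": 0,"grip": 6.6}])

```text
clock: 21.7
tcp_pos: [0.4046, 0.3294, 0.0449]
ee_rot: [[1.0, -0.0, -0.005], [-0.0, -1.0, -0.002], [-0.005, 0.002, -1.0]]
contact_force: [0.3, 0.5, 0.4]
gripper_width: 0.0662
grasp_force: 0.0
```

move_arm(increments=[{"dx": 0,"dy": 0,"dz": -4,"turn": 0,"grip": 6.6},{"dx": 0,"dy": 0,"dz": -8,"turn": 0,"grip": 6.6},{"dx": 0,"dy": 0,"dz": -8.7,"turn": 0,"grip": 6.6},{"dx": 0,"dy": 0,"dz": -8.7,"turn": 0,"grip": 6.6}])

```text
clock: 22.1
tcp_pos: [0.4065, 0.3304, 0.1341]
ee_rot: [[1.0, -0.0, 0.002], [-0.0, -1.0, 0.001], [0.002, -0.001, -1.0]]
contact_force: [-0.1, -0.3, -1.1]
gripper_width: 0.0659
grasp_force: 0.0
```

```bash
python3 - <<'E'
from h import *
s=arm.sense();T=s["tcp_pos"];print(T)
p=eyes.capture("top")
for t in tiles(p): print(t)
for t in tiles(p,.018,(220,300,190,260)): print(t)
for q in("whole1","chipped1"): print(q,[(round(r["conf"],2),np.round(r["rect"]).tolist()) for r in finder.recognise(p,q)[:6]])
E
```

```text
[0.40647662 0.33040376 0.13409762]
{'c': array([628.3,  93.9]), 'cm': array([628.6,  93.8]), 'size': array([ 49.7, 100.1]), 'ang': 0.9, 'fill': 0.94}
{'c': array([432.7, 329.1]), 'cm': array([434.2, 328.3]), 'size': array([46.1, 50.1]), 'ang': 89.8, 'fill': 0.85}
whole1 [(0.91, [296.0, 188.0, 19.0, 32.0])]
chipped1 [(0.67, [431.0, 251.0, 18.0, 30.0]), (0.41, [326.0, 208.0, 104.0, 75.0])]
```

move_arm(increments=[{"dx": 2,"dy": 4,"dz": 0,"turn": 0,"grip": 6.6},{"dx": 4,"dy": 8,"dz": 0,"turn": 0,"grip": 6.6},{"dx": 7,"dy": 11,"dz": 0,"turn": 0,"grip": 6.6},{"dx": 10,"dy": 14,"dz": 0,"turn": 0,"grip": 6.6},{"dx": 10,"dy": 14,"dz": 0,"turn": 0,"grip": 6.6}])

```text
clock: 22.75
tcp_pos: [0.5082, 0.1867, 0.1315]
ee_rot: [[1.0, -0.005, -0.002], [-0.005, -1.0, -0.001], [-0.002, 0.001, -1.0]]
contact_force: [-0.1, 0.7, 0.1]
gripper_width: 0.066
grasp_force: 0.0
```

move_arm(increments=[{"dx": 4,"dy": 3,"dz": 0,"turn": 0,"grip": 6.6},{"dx": 8,"dy": 6,"dz": 0,"turn": 0,"grip": 6.6},{"dx": 12.2,"dy": 9.5,"dz": 0,"turn": -0.015,"grip": 6.6},{"dx": 12.2,"dy": 9.5,"dz": 0,"turn": -0.015,"grip": 6.6},{"dx": 12.2,"dy": 9.5,"dz": 0,"turn": -0.015,"grip": 6.6}])

```text
clock: 23.25
tcp_pos: [0.6276, 0.0948, 0.1312]
ee_rot: [[1.0, 0.013, -0.003], [0.013, -1.0, 0.0], [-0.003, -0.0, -1.0]]
contact_force: [-0.3, 0.2, -0.1]
gripper_width: 0.0659
grasp_force: 0.0
```

```bash
python3 - <<'E'
from h import *
p=eyes.capture("scene");print(arm.sense()["tcp_pos"])
for q in("whole1",): print(q,[(round(r["conf"],2),np.round(r["rect"]).tolist()) for r in finder.recognise(p,q)[:6]])
E
```

```text
[0.62709378 0.09577841 0.13178702]
whole1 [(0.71, [352.0, 228.0, 34.0, 32.0]), (0.69, [404.0, 177.0, 29.0, 25.0]), (0.45, [426.0, 193.0, 20.0, 36.0])]
```

move_arm(increments=[{"dx": 0,"dy": 0.15,"dz": 4,"turn": 0,"grip": 6.4},{"dx": 0,"dy": 0.15,"dz": 8,"turn": 0,"grip": 6.4},{"dx": 0,"dy": 0.15,"dz": 11,"turn": 0,"grip": 6.4},{"dx": 0,"dy": 0.15,"dz": 12.4,"turn": 0,"grip": 6.4},{"dx": 0,"dy": 0.15,"dz": 12.4,"turn": 0,"grip": 6.4}])

```text
clock: 23.85
tcp_pos: [0.6267, 0.0946, 0.008]
ee_rot: [[1.0, 0.016, -0.003], [0.016, -1.0, 0.0], [-0.003, -0.0, -1.0]]
contact_force: [0.2, 0.5, 0.5]
gripper_width: 0.0638
grasp_force: 0.0
```

move_arm(increments=[{"dx": 0,"dy": 0,"dz": 0,"turn": 0,"grip": 5.6},{"dx": 0,"dy": 0,"dz": 0,"turn": 0,"grip": 4.5},{"dx": 0,"dy": 0,"dz": 0,"turn": 0,"grip": 4.5},{"dx": 0,"dy": 0,"dz": 0,"turn": 0,"grip": 4.5},{"dx": 0,"dy": 0,"dz": 0,"turn": 0,"grip": 4.5}], force=50)

```text
clock: 24.35
tcp_pos: [0.6293, 0.0939, 0.0117]
ee_rot: [[1.0, 0.015, 0.004], [0.015, -1.0, 0.0], [0.004, -0.0, -1.0]]
contact_force: [-1.0, 1.1, 6.8]
gripper_width: 0.0478
grasp_force: 52.2
```

move_arm(increments=[{"dx": 0,"dy": 0,"dz": -1,"turn": 0,"grip": 4.5},{"dx": 0,"dy": 0,"dz": -4,"turn": 0.015,"grip": 4.5},{"dx": 0,"dy": 0,"dz": -8,"turn": 0.015,"grip": 4.5},{"dx": 0,"dy": 0,"dz": -12,"turn": 0.015,"grip": 4.5},{"dx": 0,"dy": 0,"dz": -13,"turn": 0.015,"grip": 4.5}])

```text
clock: 24.85
tcp_pos: [0.63, 0.0936, 0.1454]
ee_rot: [[1.0, -0.0, 0.009], [-0.0, -1.0, -0.0], [0.009, 0.0, -1.0]]
contact_force: [0.3, -0.2, -1.0]
gripper_width: 0.0479
grasp_force: 52.0
```

move_arm(increments=[{"dx": -4,"dy": -3,"dz": 0,"turn": 0,"grip": 4.5},{"dx": -8,"dy": -5,"dz": 0,"turn": 0,"grip": 4.5},{"dx": -11,"dy": -8,"dz": 0,"turn": 0,"grip": 4.5},{"dx": -13,"dy": -10,"dz": 0,"turn": 0,"grip": 4.5},{"dx": -13,"dy": -10,"dz": 0,"turn": 0,"grip": 4.5}])

```text
clock: 25.35
tcp_pos: [0.4958, 0.1957, 0.1397]
ee_rot: [[1.0, 0.003, -0.0], [0.003, -1.0, 0.0], [-0.0, -0.0, -1.0]]
contact_force: [0.2, -0.2, -1.7]
gripper_width: 0.0478
grasp_force: 52.0
```

move_arm(increments=[{"dx": -2,"dy": -4,"dz": 0,"turn": 0,"grip": 4.5},{"dx": -5,"dy": -8,"dz": 0,"turn": 0,"grip": 4.5},{"dx": -8,"dy": -11,"dz": 0,"turn": 0,"grip": 4.5},{"dx": -9.2,"dy": -13.6,"dz": 0,"turn": 0,"grip": 4.5},{"dx": -9.2,"dy": -13.6,"dz": 0,"turn": 0,"grip": 4.5}])

```text
clock: 25.85
tcp_pos: [0.405, 0.3317, 0.1395]
ee_rot: [[1.0, 0.003, 0.0], [0.003, -1.0, 0.001], [0.0, -0.001, -1.0]]
contact_force: [0.3, -0.4, -0.5]
gripper_width: 0.0479
grasp_force: 52.1
```

```bash
python3 - <<'E'
from h import *
s=arm.sense();print(s["tcp_pos"],s["gripper_width"],s["grasp_force"])
E
```

```text
[0.40502702 0.331704   0.13947165] 0.04790754330444476 52.07598567008972
```

move_arm(increments=[{"dx": 0,"dy": 0,"dz": 4,"turn": 0,"grip": 4.5},{"dx": 0,"dy": 0,"dz": 8,"turn": 0,"grip": 4.5},{"dx": 0,"dy": 0,"dz": 12,"turn": 0,"grip": 4.5},{"dx": 0,"dy": 0,"dz": 13.3,"turn": 0,"grip": 4.5},{"dx": 0,"dy": 0,"dz": 13.5,"turn": 0,"grip": 4.5}])

```text
clock: 26.35
tcp_pos: [0.4063, 0.3289, 0.0034]
ee_rot: [[1.0, -0.001, -0.002], [-0.001, -1.0, -0.001], [-0.002, 0.001, -1.0]]
contact_force: [-0.4, 0.4, -1.0]
gripper_width: 0.048
grasp_force: 52.3
```

move_arm(increments=[{"dx": 0,"dy": 0,"dz": 0.1,"turn": 0,"grip": 4.5},{"dx": 0,"dy": 0,"dz": 0.2,"turn": 0,"grip": 4.5},{"dx": 0,"dy": 0,"dz": 0.2,"turn": 0,"grip": 4.5}])

```text
clock: 26.65
tcp_pos: [0.4069, 0.33, 0.0034]
ee_rot: [[1.0, -0.0, 0.002], [-0.0, -1.0, 0.001], [0.002, -0.001, -1.0]]
contact_force: [-0.3, -0.6, -1.3]
gripper_width: 0.0483
grasp_force: 52.3
```

move_arm(increments=[{"dx": 0,"dy": 0,"dz": 0.1,"turn": 0,"grip": 4.5},{"dx": 0,"dy": 0,"dz": 0.1,"turn": 0,"grip": 4.5}])

```text
clock: 26.85
tcp_pos: [0.4063, 0.3298, 0.0016]
ee_rot: [[1.0, -0.0, 0.001], [-0.0, -1.0, 0.0], [0.001, -0.0, -1.0]]
contact_force: [0.1, -0.5, -1.8]
gripper_width: 0.0479
grasp_force: 52.3
```

move_arm(increments=[{"dx": 0,"dy": 0,"dz": 0,"turn": 0,"grip": 6.6},{"dx": 0,"dy": 0,"dz": 0,"turn": 0,"grip": 6.6},{"dx": 0,"dy": 0,"dz": 0,"turn": 0,"grip": 6.6},{"dx": 0,"dy": 0,"dz": -2,"turn": 0,"grip": 6.6},{"dx": 0,"dy": 0,"dz": -6,"turn": 0,"grip": 6.6}])

```text
clock: 27.35
tcp_pos: [0.4046, 0.3289, 0.0598]
ee_rot: [[1.0, -0.0, -0.005], [-0.0, -1.0, -0.002], [-0.005, 0.002, -1.0]]
contact_force: [1.2, -0.1, 0.4]
gripper_width: 0.0655
grasp_force: 0.0
```

move_arm(increments=[{"dx": 0,"dy": 0,"dz": -4,"turn": 0,"grip": 6.6},{"dx": 0,"dy": 0,"dz": -8,"turn": 0,"grip": 6.6},{"dx": 0,"dy": 0,"dz": -12,"turn": 0,"grip": 6.6},{"dx": 0,"dy": 0,"dz": -14,"turn": 0,"grip": 6.6},{"dx": 0,"dy": 0,"dz": -14,"turn": 0,"grip": 6.6}])

```text
clock: 27.85
tcp_pos: [0.4072, 0.3302, 0.2042]
ee_rot: [[1.0, -0.0, 0.005], [-0.0, -1.0, 0.003], [0.005, -0.003, -1.0]]
contact_force: [0.5, 0.7, -0.5]
gripper_width: 0.0655
grasp_force: 0.0
```

```bash
python3 - <<'E'
from h import *
s=arm.sense();T=s["tcp_pos"];print(T)
p=eyes.capture("top")
cv2.imwrite("pics/t2.png",cv2.resize(p["image"][110:300,190:480],None,fx=2.75,fy=2.75,interpolation=cv2.INTER_CUBIC))
q=eyes.capture("scene")
cv2.imwrite("pics/s2.png",cv2.resize(q["image"][120:320,160:480],None,fx=2.5,fy=2.5,interpolation=cv2.INTER_CUBIC))
for n in("jointer","stand"):print([(r['conf'],np.round(r['rect'],1)) for r in finder.recognise(q,n)][:2])
E
```

```text
[0.40716599 0.33023924 0.20416717]
[(0.94, array([425.9, 199.4,  20.1,  43.1])), (0.39, array([320.6, 227.9, 125.5,  76.9]))]
[(0.78, array([424.4, 218.2,  43. ,  37.4]))]
```

View pics/t2.png

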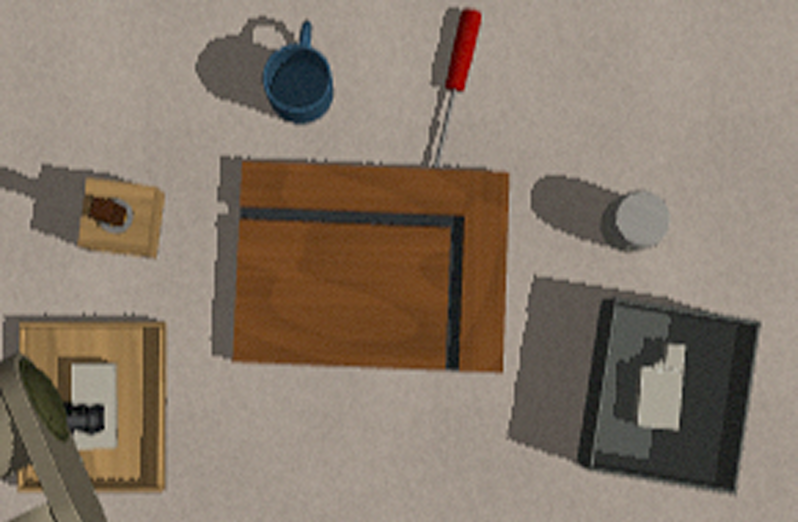

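View pics/s2.png

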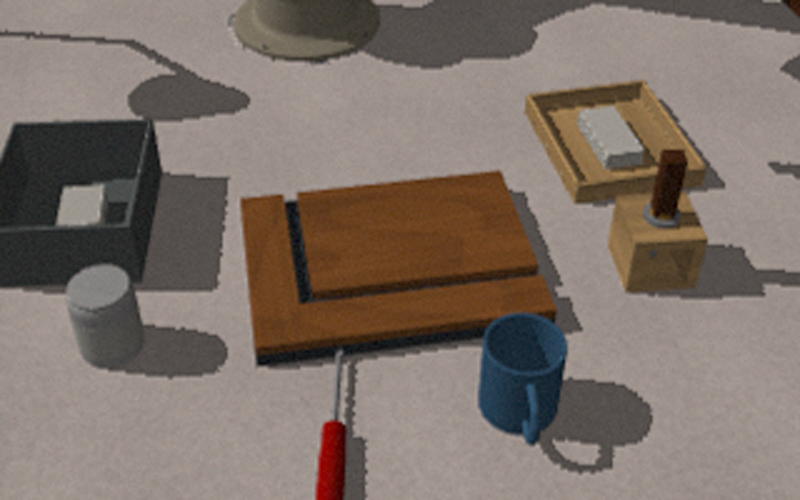

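The worktop is clear: the whole tiles are stacked in the tray (95,405 in the top crop), the chipped ones are in the tub (662,385), and the joint is fully open. Next I'll fit the worktop and tool poses in both views.

```bash
cat > fit.py <<'E'
from h import *
from scipy.optimize import minimize
K=6
def up(im,roi):
    r0,r1,c0,c1=roi;return cv2.resize(im[r0:r1,c0:c1],None,fx=K,fy=K,interpolation=cv2.INTER_CUBIC)
def poly(p,roi,P,sh,hull=False):
    r0,r1,c0,c1=roi
    q=np.array([px(p,X) for X in P]);q=(q-[c0,r0]+.5)*K-.5
    q=np.round(q*16).astype(np.int32)
    if hull:q=cv2.convexHull(q)
    m=np.zeros(sh,np.uint8);cv2.fillPoly(m,[q.reshape(-1,1,2)],1,shift=4);return m
def place(L,v):
    c,s=np.cos(v[2]),np.sin(v[2]);return [(v[0]+c*a-s*b,v[1]+s*a+c*b,z) for a,b,z in L]
def fit(p,roi,mask,L,v0,hull=False,w=None):
    w=np.ones_like(mask) if w is None else w
    f=lambda v:float((w*(poly(p,roi,place(L,v),mask.shape,hull)!=mask)).sum())
    r=minimize(f,v0,method="Nelder-Mead",options=dict(initial_simplex=[v0]+[np.array(v0)+d for d in np.diag([.006,.006,.05])],xatol=1e-5,fatol=1))
    return r.x,r.fun/mask.sum()
E
cat > m.py <<'E'
from fit import *
np.set_printoptions(precision=4,suppress=True)
a,b=.12,.16
top=[(-a,-b,.03),(a,-b,.03),(a,b,.03),(-a,b,.03)]
g=[(-a,-.108,.018),(.066,-.108,.018),(.066,b,.018),(.05,b,.018),(.05,-.092,.018),(-a,-.092,.018)]
g3=[(x,y,.03) for x,y,z in g]
h=.012;han=[(x,y,z) for z in(.081,.161) for x in(-h,h) for y in(-h,h)]
for n,roi,hroi in(("top",(150,260,260,385),(170,210,215,255)),("scene",(175,285,245,400),(170,235,395,455))):
    p=eyes.capture(n);u=up(p["image"],roi);hsv=cv2.cvtColor(u,cv2.COLOR_BGR2HSV)
    brown=((hsv[...,1]>110)&(hsv[...,0]<25)&(hsv[...,2]>60)).astype(np.uint8)
    m=cv2.morphologyEx(brown,cv2.MORPH_CLOSE,np.ones((60,60)))
    if n=="top":print("outer",fit(p,roi,m,top,[.564,-.0023,-.057]))
    dark=((hsv[...,2]<80)&(hsv[...,1]<110)).astype(np.uint8)
    inner=poly(p,roi,place([(-.125,-.125,.03),(.085,-.125,.03),(.085,.165,.03),(-.125,.165,.03)],[.564,-.0023,-.057]),m.shape)
    dark*=inner
    print(n,"groove floor",fit(p,roi,dark,g,[.564,-.0023,-.057]))
    print(n,"groove mouth vs nonwood",fit(p,roi,((1-brown)*inner),g3,[.564,-.0023,-.057],w=inner))
    u=up(p["image"],hroi);hs=cv2.cvtColor(u,cv2.COLOR_BGR2HSV)
    hm=((hs[...,1]>110)&(hs[...,2]<110)).astype(np.uint8)
    k,l,st,_=cv2.connectedComponentsWithStats(hm);hm=(l==1+np.argmax(st[1:,4])).astype(np.uint8)
    for y0 in(-.4,-.1,.3):print(n,"handle",fit(p,hroi,hm,han,[.6276,.2978,y0],True))
    cv2.imwrite(f"pics/mask_{n}.png",np.hstack([u,cv2.merge([hm*255]*3)]))
E
python3 m.py
```

```text
outer (array([ 0.565 , -0.0025, -0.0585]), np.float64(0.007983008926526033))
top groove floor (array([ 0.5658, -0.0018, -0.0658]), np.float64(0.21017476898352752))
top groove mouth vs nonwood (array([ 0.5647, -0.0018, -0.0603]), np.float64(0.4194076358943691))
top handle (array([ 0.6273,  0.2977, -0.3042]), np.float64(0.183976919662672))
top handle (array([ 0.6276,  0.298 , -0.2856]), np.float64(0.18242343541944075))
top handle (array([0.6269, 0.297 , 0.286 ]), np.float64(0.2725255215268531))
scene groove floor (array([ 0.5579,  0.0014, -0.0518]), np.float64(1.638351172853564))
scene groove mouth vs nonwood (array([ 0.5659, -0.0008, -0.0612]), np.float64(0.46953926506248833))
scene handle (array([ 0.6258,  0.2939, -0.2981]), np.float64(0.5110043625312485))
scene handle (array([ 0.6258,  0.2938, -0.0642]), np.float64(0.5245821283270428))
scene handle (array([0.6252, 0.2935, 0.3359]), np.float64(0.5346796725650703))
```

move_arm(increments=[{"dx": 4,"dy": 1,"dz": 0,"turn": 0.1,"grip": 6},{"dx": 8,"dy": 2,"dz": 0,"turn": 0.2,"grip": 6},{"dx": 12,"dy": 3,"dz": 0,"turn": 0.3,"grip": 6},{"dx": 16,"dy": 3.4,"dz": 0,"turn": 0.3,"grip": 6},{"dx": 20,"dy": 3.4,"dz": 0,"turn": 0.3,"grip": 6}])

```text
clock: 28.65
tcp_pos: [0.6075, 0.2947, 0.2003]
ee_rot: [[0.955, -0.297, -0.001], [-0.297, -0.955, -0.0], [-0.001, 0.001, -1.0]]
contact_force: [-0.1, 0.2, -0.2]
gripper_width: 0.06
grasp_force: 0.0
```

```bash
cat > mv.py <<'E'
import sys
from h import *
# tool-axis increments (cm, rad) from measured pose to world target x y z yaw
s=arm.sense();R=np.array(s["ee_rot"]);T=np.array(s["tcp_pos"])
t=np.array([float(v) for v in sys.argv[1:4]]);y=float(sys.argv[4])
y0=np.arctan2(R[1,0],R[0,0]);print("at",np.round(T*1000,1),round(y0,3),"F",np.round(s["contact_force"],1),"->",np.round(R.T@(t-T)*100,2),"turn",round(y0-y,3),"clock",s["clock"])
E
python3 mv.py .6265 .2965 .078 -.3
```

```text
at [607.5 294.7 200.3] -0.301 F [-0.1  0.2 -0.2] -> [ 1.77 -0.74 12.22] turn -0.001 clock 28.65
```

move_arm(increments=[{"dx": 1.7,"dy": -0.7,"dz": 0,"turn": 0,"grip": 6},{"dx": 1.7,"dy": -0.7,"dz": 2,"turn": 0,"grip": 6},{"dx": 1.7,"dy": -0.7,"dz": 4,"turn": 0,"grip": 6},{"dx": 1.7,"dy": -0.7,"dz": 6,"turn": 0,"grip": 6},{"dx": 1.7,"dy": -0.7,"dz": 8,"turn": 0,"grip": 6}])

```text
clock: 29.15
tcp_pos: [0.624, 0.2971, 0.1192]
ee_rot: [[0.955, -0.296, -0.002], [-0.296, -0.955, -0.0], [-0.002, 0.001, -1.0]]
contact_force: [0.2, 1.1, -0.8]
gripper_width: 0.0597
grasp_force: 0.0
```

move_arm(increments=[{"dx": 0,"dy": 0,"dz": 2,"turn": 0,"grip": 6},{"dx": 0,"dy": 0,"dz": 4,"turn": 0,"grip": 6},{"dx": 0,"dy": 0,"dz": 4.2,"turn": 0,"grip": 6},{"dx": 0,"dy": 0,"dz": 4.2,"turn": 0,"grip": 6}])

```text
clock: 29.55
tcp_pos: [0.6242, 0.2972, 0.0788]
ee_rot: [[0.955, -0.296, -0.001], [-0.296, -0.955, -0.0], [-0.001, 0.001, -1.0]]
contact_force: [-0.2, 0.1, -0.6]
gripper_width: 0.0598
grasp_force: 0.0
```

```bash
python3 mv.py .6265 .2965 .078 -.3; python3 - <<'E'
from h import *
p=eyes.capture("scene")
cv2.imwrite("pics/s3.png",cv2.resize(p["image"][130:250,370:480],None,fx=5,fy=5,interpolation=cv2.INTER_CUBIC))
E
```

```text
at [624.2 297.2  78.8] -0.3 F [-0.2  0.1 -0.6] -> [0.24 0.   0.08] turn -0.0 clock 29.55
```

View pics/s3.png

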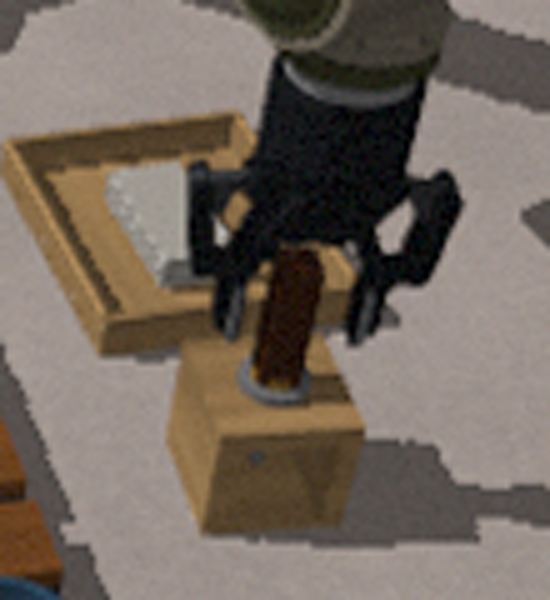

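The handle (290,320) stands centred between the open fingers, so I'll close.

move_arm(increments=[{"dx": 0.2,"dy": 0,"dz": 0.2,"turn": 0,"grip": 4},{"dx": 0.2,"dy": 0,"dz": 0.2,"turn": 0,"grip": 3},{"dx": 0.2,"dy": 0,"dz": 0.2,"turn": 0,"grip": 1.8},{"dx": 0.2,"dy": 0,"dz": 0.2,"turn": 0,"grip": 1.8},{"dx": 0.2,"dy": 0,"dz": 0.2,"turn": 0,"grip": 1.8}], force=80)

```text
clock: 30.1
tcp_pos: [0.6267, 0.2967, 0.0779]
ee_rot: [[0.955, -0.296, 0.001], [-0.296, -0.955, 0.0], [0.001, -0.001, -1.0]]
contact_force: [0.5, -0.5, 2.1]
gripper_width: 0.0234
grasp_force: 76.5
```

move_arm(increments=[{"dx": 0,"dy": 0,"dz": 0,"turn": 0,"grip": 1.8},{"dx": 0,"dy": 0,"dz": 0,"turn": 0,"grip": 1.8},{"dx": 0,"dy": 0,"dz": 0,"turn": 0,"grip": 1.8}])

```text
clock: 30.4
tcp_pos: [0.6267, 0.2967, 0.0779]
ee_rot: [[0.955, -0.296, 0.001], [-0.296, -0.955, 0.0], [0.001, -0.001, -1.0]]
contact_force: [1.0, -1.4, 5.1]
gripper_width: 0.0232
grasp_force: 76.5
```

```bash
python3 mv.py .6265 .2965 .078 -.3
```

```text
at [626.7 296.7  77.9] -0.3 F [ 1.  -1.4  5.1] -> [-0.01  0.03 -0.01] turn -0.0 clock 30.4
```

move_arm(increments=[{"dx": 0,"dy": 0,"dz": -1,"turn": 0,"grip": 1.8},{"dx": 0,"dy": 0,"dz": -3,"turn": 0,"grip": 1.8},{"dx": 0,"dy": 0,"dz": -6,"turn": 0,"grip": 1.8},{"dx": 0,"dy": 0,"dz": -9,"turn": 0,"grip": 1.8},{"dx": 0,"dy": 0,"dz": -10,"turn": 0,"grip": 1.8}])

```text
clock: 30.9
tcp_pos: [0.6271, 0.2971, 0.1807]
ee_rot: [[0.955, -0.296, 0.004], [-0.296, -0.955, 0.001], [0.004, -0.003, -1.0]]
contact_force: [0.8, -0.2, -0.2]
gripper_width: 0.0231
grasp_force: 76.1
```

move_arm(increments=[{"dx": 0,"dy": 0,"dz": 0,"turn": -0.12,"grip": 1.8},{"dx": 0,"dy": 0,"dz": 0,"turn": -0.24,"grip": 1.8},{"dx": 0,"dy": 0,"dz": 0,"turn": -0.24,"grip": 1.8}])

```text
clock: 31.2
tcp_pos: [0.6259, 0.2967, 0.176]
ee_rot: [[0.998, -0.059, -0.002], [-0.059, -0.998, -0.0], [-0.002, 0.001, -1.0]]
contact_force: [-0.8, -0.6, -0.9]
gripper_width: 0.0235
grasp_force: 76.0
```

```bash
cat > wt.py <<'E'
import sys,subprocess
from fit import place
W=[.565,-.0022,-.0595]
x,y,z=map(float,sys.argv[1:4]);P=place([(x,y,z)],W)[0]
print("world",P);subprocess.run(["python3","mv.py",*map(str,P),"-.0595"])
E
python3 wt.py -.112 -.1 .13
```

```text
at [625.9 296.7 176. ] -0.059 F [-0.8 -0.6 -0.9] -> [-15.51  40.19   4.65] turn 0.0 clock 31.2
world (np.float64(0.4472517056443642), np.float64(-0.0953629710579185), 0.13)
```

move_arm(increments=[{"dx": -1,"dy": 2,"dz": 0,"turn": 0,"grip": 1.8},{"dx": -2,"dy": 5,"dz": 0,"turn": 0,"grip": 1.8},{"dx": -3,"dy": 8,"dz": 0,"turn": 0,"grip": 1.8},{"dx": -4.5,"dy": 11.5,"dz": 0,"turn": 0,"grip": 1.8},{"dx": -5.5,"dy": 14,"dz": 0,"turn": 0,"grip": 1.8}])

```text
clock: 31.7
tcp_pos: [0.5617, 0.1587, 0.1766]
ee_rot: [[0.998, -0.064, -0.001], [-0.064, -0.998, -0.0], [-0.001, 0.0, -1.0]]
contact_force: [0.4, -0.6, -0.9]
gripper_width: 0.0231
grasp_force: 76.4
```

move_arm(increments=[{"dx": -1,"dy": 3,"dz": 0,"turn": 0,"grip": 1.8},{"dx": -2,"dy": 6,"dz": 0,"turn": 0,"grip": 1.8},{"dx": -3,"dy": 9,"dz": 0,"turn": 0,"grip": 1.8},{"dx": -4.5,"dy": 12,"dz": 0,"turn": 0,"grip": 1.8},{"dx": -5.5,"dy": 15,"dz": 0,"turn": 0,"grip": 1.8}])

```text
clock: 32.2
tcp_pos: [0.4978, 0.013, 0.1767]
ee_rot: [[0.998, -0.064, -0.001], [-0.064, -0.998, 0.0], [-0.001, -0.0, -1.0]]
contact_force: [0.0, 0.0, -1.0]
gripper_width: 0.0231
grasp_force: 76.4
```

move_arm(increments=[{"dx": -1,"dy": 3,"dz": 1,"turn": 0,"grip": 1.8},{"dx": -2.5,"dy": 6,"dz": 2,"turn": 0,"grip": 1.8},{"dx": -3.5,"dy": 9,"dz": 3,"turn": 0,"grip": 1.8},{"dx": -4.5,"dy": 11.2,"dz": 4,"turn": 0,"grip": 1.8},{"dx": -4.5,"dy": 11.2,"dz": 4.5,"turn": 0,"grip": 1.8}])

```text
clock: 32.7
tcp_pos: [0.446, -0.0968, 0.1311]
ee_rot: [[0.998, -0.066, -0.002], [-0.066, -0.998, 0.001], [-0.002, -0.0, -1.0]]
contact_force: [1.0, 0.2, -1.4]
gripper_width: 0.0233
grasp_force: 76.4
```

```bash
python3 wt.py -.112 -.1 .0965; python3 - <<'E'
from h import *
T=arm.sense()["tcp_pos"];o=[]
for n,dx,dy in(("scene",45,35),("top",45,35)):
    p=eyes.capture(n);im=p["image"].copy();x,y=np.round(px(p,T-[0,0,.063])).astype(int);print(n,x,y)
    a=cv2.resize(im[y-dy:y+dy,x-dx:x+dx],None,fx=4.4,fy=4.4,interpolation=cv2.INTER_CUBIC);o.append(a)
cv2.imwrite("pics/s4.png",np.hstack(o))
E
```

```text
at [446.  -96.8 131.1] -0.067 F [ 1.   0.2 -1.4] -> [ 0.12 -0.15  3.46] turn -0.007 clock 32.7
world (np.float64(0.4472517056443642), np.float64(-0.0953629710579185), 0.0965)
scene 274 188
top 355 243
```

View pics/s4.png

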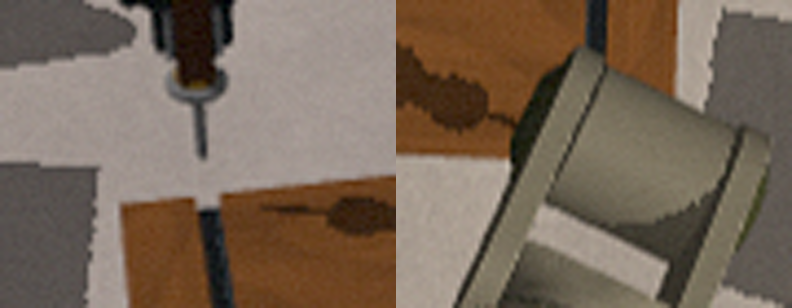

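The tool hangs upright in the grip, its tip at (204,157) in the left crop, just before the joint's near end (208,205). I'll check the sideways offset finely after a small shift.

move_arm(increments=[{"dx": 0.1,"dy": -0.15,"dz": 1.5,"turn": -0.007,"grip": 1.8},{"dx": 0.1,"dy": -0.15,"dz": 2.5,"turn": -0.007,"grip": 1.8},{"dx": 0.1,"dy": -0.15,"dz": 2.5,"turn": -0.007,"grip": 1.8},{"dx": 0.1,"dy": -0.15,"dz": 2.5,"turn": -0.007,"grip": 1.8}])

```text
clock: 33.2
tcp_pos: [0.4487, -0.0934, 0.1074]
ee_rot: [[0.999, -0.053, -0.0], [-0.053, -0.999, 0.0], [-0.0, -0.0, -1.0]]
contact_force: [0.1, -0.7, -1.1]
gripper_width: 0.0233
grasp_force: 76.4
```

```bash
python3 wt.py -.112 -.1 .085; python3 - <<'E'
from h import *
from fit import place
W=[.565,-.0022,-.0595]
T=arm.sense()["tcp_pos"]
p=eyes.capture("scene");g=cv2.cvtColor(p["image"],cv2.COLOR_BGR2GRAY).astype(float)
def cen(row,c0,c1):
    s=g[row,c0:c1];b=np.percentile(s,75);w=np.clip(b-s-15,0,None);return round((w*np.arange(c0,c1)).sum()/max(w.sum(),1e-6),2),round(w.sum())
print("tip pred",px(p,T-[0,0,.063]))
for h in(.012,.02,.03,.04,.05,.06,.066):
    u,v=px(p,T-[0,0,h]);r=int(round(v));print("h",h,"row",r,"pred",round(u,2),cen(r,int(u)-7,int(u)+8))
for xl in(-.10,-.09,-.08,-.07,-.05,-.03,0,.03):
    u,v=px(p,place([(xl,-.1,.018)],W)[0]);r=int(round(v));print("groove",xl,r,round(u,2),cen(r,int(u)-7,int(u)+8))
E
```

```text
at [448.7 -93.4 107.4] -0.053 F [ 0.1 -0.7 -1.1] -> [-0.14  0.2   2.24] turn 0.006 clock 33.2
world (np.float64(0.4472517056443642), np.float64(-0.0953629710579185), 0.085)
tip pred [275.60474074 194.94835718]
h 0.012 row 181 pred 274.58 (np.float64(278.58), 128)
h 0.02 row 184 pred 274.74 (np.float64(275.4), 184)
h 0.03 row 186 pred 274.95 (np.float64(275.79), 169)
h 0.04 row 189 pred 275.15 (np.float64(275.99), 183)
h 0.05 row 192 pred 275.35 (np.float64(276.18), 192)
h 0.06 row 194 pred 275.55 (np.float64(276.25), 170)
h 0.066 row 196 pred 275.66 (np.float64(280.74), 34)
groove -0.1 204 275.8 (np.float64(276.12), 132)
groove -0.09 206 276.13 (np.float64(276.76), 143)
groove -0.08 208 276.47 (np.float64(276.55), 101)
groove -0.07 211 276.81 (np.float64(277.25), 138)
groove -0.05 215 277.5 (np.float64(278.06), 158)
groove -0.03 220 278.21 (np.float64(278.61), 144)
groove 0 227 279.31 (np.float64(279.88), 144)
groove 0.03 235 280.45 (np.float64(281.18), 160)
```

move_arm(increments=[{"dx": -0.1,"dy": 0.25,"dz": 0,"turn": 0.006,"grip": 1.8},{"dx": -0.1,"dy": 0.25,"dz": 0.6,"turn": 0.006,"grip": 1.8},{"dx": -0.1,"dy": 0.25,"dz": 1.2,"turn": 0.006,"grip": 1.8},{"dx": -0.1,"dy": 0.25,"dz": 1.7,"turn": 0.006,"grip": 1.8},{"dx": -0.1,"dy": 0.25,"dz": 2.1,"turn": 0.006,"grip": 1.8}])

```text
clock: 33.75
tcp_pos: [0.4472, -0.0962, 0.0855]
ee_rot: [[0.998, -0.059, -0.001], [-0.059, -0.998, 0.0], [-0.001, -0.0, -1.0]]
contact_force: [0.5, 0.8, -1.8]
gripper_width: 0.0232
grasp_force: 76.4
```

move_arm(increments=[{"dx": 0,"dy": 0,"dz": 0.1,"turn": 0,"grip": 1.8},{"dx": 0,"dy": 0,"dz": 0.1,"turn": 0,"grip": 1.8},{"dx": 0,"dy": 0,"dz": 0.1,"turn": 0,"grip": 1.8}])

```text
clock: 34.05
tcp_pos: [0.4475, -0.0963, 0.0853]
ee_rot: [[0.998, -0.059, 0.0], [-0.059, -0.998, -0.0], [0.0, 0.0, -1.0]]
contact_force: [0.1, -1.4, -1.1]
gripper_width: 0.0231
grasp_force: 76.4
```

```bash
python3 wt.py -.112 -.1005 .081
```

```text
at [447.5 -96.3  85.3] -0.059 F [ 0.1 -1.4 -1.1] -> [-0.03 -0.04  0.43] turn 0.0 clock 34.05
world (np.float64(0.4472219731949968), np.float64(-0.09586208625649956), 0.081)
```

move_arm(increments=[{"dx": 0,"dy": 0,"dz": 0.1,"turn": 0,"grip": 1.8},{"dx": 0,"dy": 0,"dz": 0.2,"turn": 0,"grip": 1.8},{"dx": 0,"dy": 0,"dz": 0.3,"turn": 0,"grip": 1.8},{"dx": 0,"dy": 0,"dz": 0.3,"turn": 0,"grip": 1.8}])

```text
clock: 34.45
tcp_pos: [0.4473, -0.0962, 0.0821]
ee_rot: [[0.998, -0.059, -0.0], [-0.059, -0.998, 0.0], [-0.0, -0.0, -1.0]]
contact_force: [0.5, -0.2, -2.4]
gripper_width: 0.0231
grasp_force: 76.4
```

move_arm(increments=[{"dx": 0,"dy": 0,"dz": 0.1,"turn": 0,"grip": 1.8},{"dx": 0,"dy": 0,"dz": 0.1,"turn": 0,"grip": 1.8}])

```text
clock: 34.65
tcp_pos: [0.4473, -0.0962, 0.0811]
ee_rot: [[0.998, -0.059, -0.0], [-0.059, -0.998, 0.0], [-0.0, -0.0, -1.0]]
contact_force: [1.5, 0.2, -1.1]
gripper_width: 0.023
grasp_force: 76.4
```

move_arm(increments=[{"dx": 0,"dy": 0,"dz": 0.1,"turn": 0,"grip": 1.8},{"dx": 0,"dy": 0,"dz": 0.1,"turn": 0,"grip": 1.8}])

```text
clock: 34.85
tcp_pos: [0.4475, -0.0963, 0.0804]
ee_rot: [[0.998, -0.059, 0.0], [-0.059, -0.998, -0.0], [0.0, 0.0, -1.0]]
contact_force: [-1.5, 0.0, 2.3]
gripper_width: 0.0232
grasp_force: 76.9
```

Floor contact came at TCP z = 0.081, as predicted. I'll raise about 1.5 mm and start the slow draw.

move_arm(increments=[{"dx": 0,"dy": 0,"dz": -0.1,"turn": 0,"grip": 1.8},{"dx": 0,"dy": 0,"dz": -0.18,"turn": 0,"grip": 1.8},{"dx": 0,"dy": 0,"dz": -0.18,"turn": 0,"grip": 1.8}])

```text
clock: 35.15
tcp_pos: [0.4473, -0.0962, 0.082]
ee_rot: [[0.998, -0.059, -0.0], [-0.059, -0.998, -0.0], [-0.0, 0.0, -1.0]]
contact_force: [0.7, -1.0, -1.0]
gripper_width: 0.0233
grasp_force: 76.6
```

move_arm(increments=[{"dx": 0.3,"dy": 0,"dz": 0,"turn": 0,"grip": 1.8},{"dx": 0.6,"dy": 0,"dz": 0,"turn": 0,"grip": 1.8},{"dx": 0.9,"dy": 0,"dz": 0,"turn": 0,"grip": 1.8},{"dx": 1.2,"dy": 0,"dz": 0,"turn": 0,"grip": 1.8},{"dx": 1.5,"dy": 0,"dz": 0,"turn": 0,"grip": 1.8}])

```text
clock: 35.65
tcp_pos: [0.4626, -0.0971, 0.082]
ee_rot: [[0.998, -0.059, -0.0], [-0.059, -0.998, 0.0], [-0.0, -0.0, -1.0]]
contact_force: [-1.1, 0.5, -1.4]
gripper_width: 0.0232
grasp_force: 76.6
```

move_arm(increments=[{"dx": 0.3,"dy": 0,"dz": 0,"turn": 0,"grip": 1.8},{"dx": 0.6,"dy": 0,"dz": 0,"turn": 0,"grip": 1.8},{"dx": 0.9,"dy": 0,"dz": 0,"turn": 0,"grip": 1.8},{"dx": 1.2,"dy": 0,"dz": 0,"turn": 0,"grip": 1.8},{"dx": 1.5,"dy": 0,"dz": 0,"turn": 0,"grip": 1.8}])

```text
clock: 36.15
tcp_pos: [0.4776, -0.098, 0.082]
ee_rot: [[0.998, -0.059, 0.0], [-0.059, -0.998, 0.0], [0.0, -0.0, -1.0]]
contact_force: [0.0, -0.6, -1.2]
gripper_width: 0.0229
grasp_force: 76.6
```

```bash
python3 wt.py -.082 -.1005 .0823
```

```text
at [477.6 -98.   82. ] -0.059 F [ 0.  -0.6 -1.2] -> [-0.04 -0.04 -0.03] turn 0.0 clock 36.15
world (np.float64(0.4771688851098607), np.float64(-0.09764603321854272), 0.0823)
```

move_arm(increments=[{"dx": 0.3,"dy": 0,"dz": 0,"turn": 0,"grip": 1.8},{"dx": 0.6,"dy": 0,"dz": 0,"turn": 0,"grip": 1.8},{"dx": 0.9,"dy": 0,"dz": 0,"turn": 0,"grip": 1.8},{"dx": 1.2,"dy": 0,"dz": 0,"turn": 0,"grip": 1.8},{"dx": 1.5,"dy": 0,"dz": 0,"turn": 0,"grip": 1.8}])

```text
clock: 36.65
tcp_pos: [0.4925, -0.0989, 0.082]
ee_rot: [[0.998, -0.059, -0.0], [-0.059, -0.998, 0.0], [-0.0, -0.0, -1.0]]
contact_force: [0.4, 0.7, -1.5]
gripper_width: 0.0234
grasp_force: 76.6
```

move_arm(increments=[{"dx": 0.3,"dy": 0,"dz": 0,"turn": 0,"grip": 1.8},{"dx": 0.6,"dy": 0,"dz": 0,"turn": 0,"grip": 1.8},{"dx": 0.9,"dy": 0,"dz": 0,"turn": 0,"grip": 1.8},{"dx": 1.2,"dy": 0,"dz": 0,"turn": 0,"grip": 1.8},{"dx": 1.5,"dy": 0,"dz": 0,"turn": 0,"grip": 1.8}])

```text
clock: 37.15
tcp_pos: [0.5075, -0.0998, 0.082]
ee_rot: [[0.998, -0.059, -0.0], [-0.059, -0.998, 0.0], [-0.0, -0.0, -1.0]]
contact_force: [-0.7, 0.8, -1.3]
gripper_width: 0.0233
grasp_force: 76.6
```

move_arm(increments=[{"dx": 0.3,"dy": 0,"dz": 0,"turn": 0,"grip": 1.8},{"dx": 0.6,"dy": 0,"dz": 0,"turn": 0,"grip": 1.8},{"dx": 0.9,"dy": 0,"dz": 0,"turn": 0,"grip": 1.8},{"dx": 1.2,"dy": 0,"dz": 0,"turn": 0,"grip": 1.8},{"dx": 1.5,"dy": 0,"dz": 0,"turn": 0,"grip": 1.8}])

```text
clock: 37.65
tcp_pos: [0.5225, -0.1007, 0.082]
ee_rot: [[0.998, -0.059, -0.0], [-0.059, -0.998, 0.0], [-0.0, -0.0, -1.0]]
contact_force: [-0.1, -0.2, -1.4]
gripper_width: 0.0231
grasp_force: 76.6
```

move_arm(increments=[{"dx": 0.3,"dy": 0,"dz": 0,"turn": 0,"grip": 1.8},{"dx": 0.6,"dy": 0,"dz": 0,"turn": 0,"grip": 1.8},{"dx": 0.9,"dy": 0,"dz": 0,"turn": 0,"grip": 1.8},{"dx": 1.2,"dy": 0,"dz": 0,"turn": 0,"grip": 1.8},{"dx": 1.5,"dy": 0,"dz": 0,"turn": 0,"grip": 1.8}])

```text
clock: 38.15
tcp_pos: [0.5374, -0.1016, 0.082]
ee_rot: [[0.998, -0.059, -0.0], [-0.059, -0.998, 0.0], [-0.0, -0.0, -1.0]]
contact_force: [-0.5, -0.3, -0.8]
gripper_width: 0.0231
grasp_force: 76.6
```

move_arm(increments=[{"dx": 0.3,"dy": 0,"dz": 0,"turn": 0,"grip": 1.8},{"dx": 0.6,"dy": 0,"dz": 0,"turn": 0,"grip": 1.8},{"dx": 0.9,"dy": 0,"dz": 0,"turn": 0,"grip": 1.8},{"dx": 1.2,"dy": 0,"dz": 0,"turn": 0,"grip": 1.8},{"dx": 1.5,"dy": 0,"dz": 0,"turn": 0,"grip": 1.8}])

```text
clock: 38.65
tcp_pos: [0.5525, -0.1025, 0.082]
ee_rot: [[0.998, -0.059, 0.0], [-0.059, -0.998, -0.0], [0.0, 0.0, -1.0]]
contact_force: [1.0, 0.3, -1.2]
gripper_width: 0.0232
grasp_force: 76.6
```

move_arm(increments=[{"dx": 0.3,"dy": 0,"dz": 0,"turn": 0,"grip": 1.8},{"dx": 0.6,"dy": 0,"dz": 0,"turn": 0,"grip": 1.8},{"dx": 0.9,"dy": 0,"dz": 0,"turn": 0,"grip": 1.8},{"dx": 1.2,"dy": 0,"dz": 0,"turn": 0,"grip": 1.8},{"dx": 1.5,"dy": 0,"dz": 0,"turn": 0,"grip": 1.8}])

```text
clock: 39.15
tcp_pos: [0.5674, -0.1033, 0.082]
ee_rot: [[0.998, -0.059, -0.0], [-0.059, -0.998, -0.0], [-0.0, 0.0, -1.0]]
contact_force: [0.8, -1.3, -0.5]
gripper_width: 0.0233
grasp_force: 76.6
```

move_arm(increments=[{"dx": 0.3,"dy": 0,"dz": 0,"turn": 0,"grip": 1.8},{"dx": 0.6,"dy": 0,"dz": 0,"turn": 0,"grip": 1.8},{"dx": 0.9,"dy": 0,"dz": 0,"turn": 0,"grip": 1.8},{"dx": 1.2,"dy": 0,"dz": 0,"turn": 0,"grip": 1.8},{"dx": 1.5,"dy": 0,"dz": 0,"turn": 0,"grip": 1.8}])

```text
clock: 39.65
tcp_pos: [0.5824, -0.1042, 0.082]
ee_rot: [[0.998, -0.059, -0.0], [-0.059, -0.998, 0.0], [-0.0, -0.0, -1.0]]
contact_force: [0.3, -0.2, -1.7]
gripper_width: 0.0233
grasp_force: 76.6
```

```bash
python3 wt.py .058 -.1005 .0823;  python3 - <<'E'
from h import *
T=arm.sense()["tcp_pos"];p=eyes.capture("scene");x,y=np.round(px(p,T-[0,0,.063])).astype(int);print(px(p,T-[0,0,.063]))
cv2.imwrite("pics/s5.png",cv2.resize(p["image"][y-40:y+30,x-50:x+50],None,fx=7,fy=7,interpolation=cv2.INTER_CUBIC))
E
```

```text
at [ 582.4 -104.2   82. ] -0.059 F [ 0.3 -0.2 -1.7] -> [ 3.46 -0.03 -0.03] turn 0.0 clock 39.65
world (np.float64(0.6169211407125589), np.float64(-0.10597111904141084), 0.0823)
[279.87780604 232.69327379]
```

View pics/s5.png

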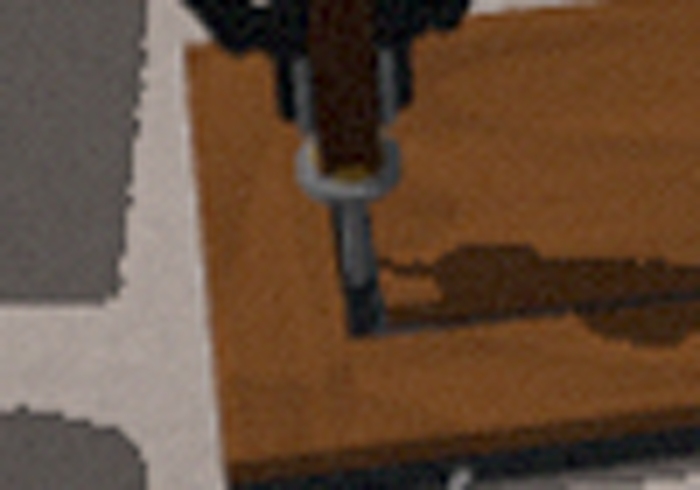

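The shank runs in the joint (355,270), with the corner ahead at about (365,330). I'll continue to the corner.

move_arm(increments=[{"dx": 0.3,"dy": 0,"dz": 0,"turn": 0,"grip": 1.8},{"dx": 0.6,"dy": 0,"dz": 0,"turn": 0,"grip": 1.8},{"dx": 0.9,"dy": 0,"dz": 0,"turn": 0,"grip": 1.8},{"dx": 1.2,"dy": 0,"dz": 0,"turn": 0,"grip": 1.8},{"dx": 1.5,"dy": 0,"dz": 0,"turn": 0,"grip": 1.8}])

```text
clock: 40.2
tcp_pos: [0.5974, -0.1051, 0.082]
ee_rot: [[0.998, -0.059, -0.0], [-0.059, -0.998, 0.0], [-0.0, -0.0, -1.0]]
contact_force: [-0.1, -0.8, -2.5]
gripper_width: 0.023
grasp_force: 76.6
```

move_arm(increments=[{"dx": 0.3,"dy": 0,"dz": 0,"turn": 0,"grip": 1.8},{"dx": 0.6,"dy": 0,"dz": 0,"turn": 0,"grip": 1.8},{"dx": 0.9,"dy": 0,"dz": 0,"turn": 0,"grip": 1.8},{"dx": 1.2,"dy": 0,"dz": 0,"turn": 0,"grip": 1.8},{"dx": 1.5,"dy": 0,"dz": 0,"turn": 0,"grip": 1.8}])

```text
clock: 40.7
tcp_pos: [0.6123, -0.106, 0.082]
ee_rot: [[0.998, -0.059, -0.0], [-0.059, -0.998, 0.0], [-0.0, -0.0, -1.0]]
contact_force: [0.9, -0.5, -1.6]
gripper_width: 0.0233
grasp_force: 76.6
```

move_arm(increments=[{"dx": 0.3,"dy": 0,"dz": 0,"turn": 0,"grip": 1.8},{"dx": 0.45,"dy": 0,"dz": 0,"turn": 0,"grip": 1.8},{"dx": 0.45,"dy": 0,"dz": 0,"turn": 0,"grip": 1.8}])

```text
clock: 41.0
tcp_pos: [0.6167, -0.1063, 0.0819]
ee_rot: [[0.998, -0.059, -0.0], [-0.059, -0.998, 0.0], [-0.0, -0.0, -1.0]]
contact_force: [-0.1, -0.2, -1.2]
gripper_width: 0.0234
grasp_force: 76.6
```

```bash
python3 wt.py .058 .15 .0823;python3 - <<'E'
from h import *
from fit import place
W=[.565,-.0022,-.0595]
T=arm.sense()["tcp_pos"];p=eyes.capture("scene")
g=cv2.cvtColor(p["image"],cv2.COLOR_BGR2GRAY).astype(float)
# rows: groove leg 2 dark floor centre vs prediction
for yl in(.02,.05,.08,.11,.14):
    u,v=px(p,place([(.058,yl,.018)],W)[0]);c=int(round(u));r0=int(v)-8;s=g[r0:r0+17,c];print(yl,c,round(v,2),r0,s.astype(int).tolist())
    print([round(px(p,place([(a,yl,b)],W)[0])[1],1) for a,b in((.05,.03),(.05,.018),(.066,.018),(.066,.03))])
E
```

```text
at [ 616.7 -106.3   81.9] -0.059 F [-0.1 -0.2 -1.2] -> [  0.03 -25.08  -0.04] turn 0.0 clock 41.0
world (np.float64(0.6318170978456192), np.float64(0.14408559544770266), 0.0823)
0.02 325 236.56 228 [76, 79, 73, 64, 43, 43, 39, 39, 69, 76, 72, 38, 42, 46, 43, 44, 42]
[np.float64(231.4), np.float64(234.5), np.float64(238.6), np.float64(235.5)]
0.05 336 235.26 227 [75, 72, 70, 61, 41, 37, 26, 45, 79, 79, 78, 70, 43, 43, 50, 43, 43]
[np.float64(230.1), np.float64(233.2), np.float64(237.3), np.float64(234.2)]
0.08 347 233.97 225 [77, 83, 85, 76, 58, 42, 41, 44, 62, 76, 80, 78, 86, 77, 38, 46, 40]
[np.float64(228.8), np.float64(231.9), np.float64(236.0), np.float64(232.9)]
0.11 357 232.68 224 [79, 79, 81, 72, 53, 49, 42, 46, 69, 76, 75, 80, 84, 68, 43, 43, 49]
[np.float64(227.6), np.float64(230.7), np.float64(234.7), np.float64(231.6)]
0.14 368 231.41 223 [78, 79, 81, 70, 47, 47, 40, 44, 73, 77, 73, 75, 78, 75, 55, 33, 41]
[np.float64(226.3), np.float64(229.4), np.float64(233.4), np.float64(230.3)]
```

move_arm(increments=[{"dx": 0,"dy": -0.3,"dz": 0,"turn": 0,"grip": 1.8},{"dx": 0,"dy": -0.6,"dz": 0,"turn": 0,"grip": 1.8},{"dx": 0,"dy": -0.9,"dz": 0,"turn": 0,"grip": 1.8},{"dx": 0,"dy": -1.2,"dz": 0,"turn": 0,"grip": 1.8},{"dx": 0,"dy": -1.5,"dz": 0,"turn": 0,"grip": 1.8}])

```text
clock: 41.55
tcp_pos: [0.6175, -0.0909, 0.082]
ee_rot: [[0.998, -0.059, 0.0], [-0.059, -0.998, 0.0], [0.0, -0.0, -1.0]]
contact_force: [0.7, 0.2, -1.8]
gripper_width: 0.0232
grasp_force: 76.6
```

move_arm(increments=[{"dx": 0,"dy": -0.3,"dz": 0,"turn": 0,"grip": 1.8},{"dx": 0,"dy": -0.6,"dz": 0,"turn": 0,"grip": 1.8},{"dx": 0,"dy": -0.9,"dz": 0,"turn": 0,"grip": 1.8},{"dx": 0,"dy": -1.2,"dz": 0,"turn": 0,"grip": 1.8},{"dx": 0,"dy": -1.5,"dz": 0,"turn": 0,"grip": 1.8}])

```text
clock: 42.05
tcp_pos: [0.6183, -0.0761, 0.082]
ee_rot: [[0.998, -0.059, -0.0], [-0.059, -0.998, -0.0], [-0.0, 0.0, -1.0]]
contact_force: [0.5, 0.4, -1.4]
gripper_width: 0.0235
grasp_force: 76.6
```

move_arm(increments=[{"dx": 0,"dy": -0.3,"dz": 0,"turn": 0,"grip": 1.8},{"dx": 0,"dy": -0.6,"dz": 0,"turn": 0,"grip": 1.8},{"dx": 0,"dy": -0.9,"dz": 0,"turn": 0,"grip": 1.8},{"dx": 0,"dy": -1.2,"dz": 0,"turn": 0,"grip": 1.8},{"dx": 0,"dy": -1.5,"dz": 0,"turn": 0,"grip": 1.8}])

```text
clock: 42.55
tcp_pos: [0.6193, -0.0611, 0.082]
ee_rot: [[0.998, -0.059, -0.0], [-0.059, -0.998, 0.0], [-0.0, -0.0, -1.0]]
contact_force: [0.1, -0.2, -1.3]
gripper_width: 0.0234
grasp_force: 76.6
```

```bash
python3 wt.py .058 .15 .0823
```

```text
at [619.3 -61.1  82. ] -0.059 F [ 0.1 -0.2 -1.3] -> [  0.04 -20.56  -0.03] turn 0.0 clock 42.55
world (np.float64(0.6318170978456192), np.float64(0.14408559544770266), 0.0823)
```

No wall contact, and it tracks well. Continuing along leg 2.

move_arm(increments=[{"dx": 0.01,"dy": -0.3,"dz": 0,"turn": 0,"grip": 1.8},{"dx": 0.02,"dy": -0.6,"dz": 0,"turn": 0,"grip": 1.8},{"dx": 0.03,"dy": -0.9,"dz": 0,"turn": 0,"grip": 1.8},{"dx": 0.03,"dy": -1.2,"dz": 0,"turn": 0,"grip": 1.8},{"dx": 0.03,"dy": -1.5,"dz": 0,"turn": 0,"grip": 1.8}])

```text
clock: 43.05
tcp_pos: [0.6204, -0.0462, 0.082]
ee_rot: [[0.998, -0.059, 0.0], [-0.059, -0.998, 0.0], [0.0, -0.0, -1.0]]
contact_force: [-0.3, -0.1, -1.8]
gripper_width: 0.0233
grasp_force: 76.6
```

move_arm(increments=[{"dx": 0,"dy": -0.3,"dz": 0,"turn": 0,"grip": 1.8},{"dx": 0,"dy": -0.6,"dz": 0,"turn": 0,"grip": 1.8},{"dx": 0,"dy": -0.9,"dz": 0,"turn": 0,"grip": 1.8},{"dx": 0,"dy": -1.2,"dz": 0,"turn": 0,"grip": 1.8},{"dx": 0,"dy": -1.5,"dz": 0,"turn": 0,"grip": 1.8}])

```text
clock: 43.55
tcp_pos: [0.6213, -0.0312, 0.082]
ee_rot: [[0.998, -0.059, -0.0], [-0.059, -0.998, 0.0], [-0.0, -0.0, -1.0]]
contact_force: [-0.2, -0.7, -1.2]
gripper_width: 0.0231
grasp_force: 76.6
```

move_arm(increments=[{"dx": 0,"dy": -0.3,"dz": 0,"turn": 0,"grip": 1.8},{"dx": 0,"dy": -0.6,"dz": 0,"turn": 0,"grip": 1.8},{"dx": 0,"dy": -0.9,"dz": 0,"turn": 0,"grip": 1.8},{"dx": 0,"dy": -1.2,"dz": 0,"turn": 0,"grip": 1.8},{"dx": 0,"dy": -1.5,"dz": 0,"turn": 0,"grip": 1.8}])

```text
clock: 44.05
tcp_pos: [0.6222, -0.0162, 0.082]
ee_rot: [[0.998, -0.059, 0.0], [-0.059, -0.998, 0.0], [0.0, -0.0, -1.0]]
contact_force: [-0.3, -0.5, -1.3]
gripper_width: 0.0231
grasp_force: 76.6
```

move_arm(increments=[{"dx": 0,"dy": -0.3,"dz": 0,"turn": 0,"grip": 1.8},{"dx": 0,"dy": -0.6,"dz": 0,"turn": 0,"grip": 1.8},{"dx": 0,"dy": -0.9,"dz": 0,"turn": 0,"grip": 1.8},{"dx": 0,"dy": -1.2,"dz": 0,"turn": 0,"grip": 1.8},{"dx": 0,"dy": -1.5,"dz": 0,"turn": 0,"grip": 1.8}])

```text
clock: 44.55
tcp_pos: [0.6231, -0.0012, 0.082]
ee_rot: [[0.998, -0.059, 0.0], [-0.059, -0.998, 0.0], [0.0, -0.0, -1.0]]
contact_force: [-0.9, 0.0, -2.0]
gripper_width: 0.0232
grasp_force: 76.6
```

move_arm(increments=[{"dx": 0,"dy": -0.3,"dz": 0,"turn": 0,"grip": 1.8},{"dx": 0,"dy": -0.6,"dz": 0,"turn": 0,"grip": 1.8},{"dx": 0,"dy": -0.9,"dz": 0,"turn": 0,"grip": 1.8},{"dx": 0,"dy": -1.2,"dz": 0,"turn": 0,"grip": 1.8},{"dx": 0,"dy": -1.5,"dz": 0,"turn": 0,"grip": 1.8}])

```text
clock: 45.05
tcp_pos: [0.624, 0.0138, 0.082]
ee_rot: [[0.998, -0.059, -0.0], [-0.059, -0.998, 0.0], [-0.0, -0.0, -1.0]]
contact_force: [0.4, -0.2, -2.0]
gripper_width: 0.023
grasp_force: 76.6
```

move_arm(increments=[{"dx": 0,"dy": -0.3,"dz": 0,"turn": 0,"grip": 1.8},{"dx": 0,"dy": -0.6,"dz": 0,"turn": 0,"grip": 1.8},{"dx": 0,"dy": -0.9,"dz": 0,"turn": 0,"grip": 1.8},{"dx": 0,"dy": -1.2,"dz": 0,"turn": 0,"grip": 1.8},{"dx": 0,"dy": -1.5,"dz": 0,"turn": 0,"grip": 1.8}])

```text
clock: 45.55
tcp_pos: [0.6249, 0.0287, 0.082]
ee_rot: [[0.998, -0.059, -0.0], [-0.059, -0.998, 0.0], [-0.0, -0.0, -1.0]]
contact_force: [0.5, -0.7, -1.7]
gripper_width: 0.0234
grasp_force: 76.6
```

```bash
python3 wt.py .058 .15 .0823
```

```text
at [624.9  28.7  82. ] -0.059 F [ 0.5 -0.7 -1.7] -> [ 1.000e-02 -1.156e+01 -3.000e-02] turn 0.0 clock 45.55
world (np.float64(0.6318170978456192), np.float64(0.14408559544770266), 0.0823)
```

move_arm(increments=[{"dx": 0,"dy": -0.3,"dz": 0,"turn": 0,"grip": 1.8},{"dx": 0,"dy": -0.6,"dz": 0,"turn": 0,"grip": 1.8},{"dx": 0,"dy": -0.9,"dz": 0,"turn": 0,"grip": 1.8},{"dx": 0,"dy": -1.2,"dz": 0,"turn": 0,"grip": 1.8},{"dx": 0,"dy": -1.5,"dz": 0,"turn": 0,"grip": 1.8}])

```text
clock: 46.05
tcp_pos: [0.6258, 0.0437, 0.082]
ee_rot: [[0.998, -0.059, -0.0], [-0.059, -0.998, 0.0], [-0.0, -0.0, -1.0]]
contact_force: [1.1, 0.3, -1.8]
gripper_width: 0.0231
grasp_force: 76.6
```

move_arm(increments=[{"dx": 0,"dy": -0.3,"dz": 0,"turn": 0,"grip": 1.8},{"dx": 0,"dy": -0.6,"dz": 0,"turn": 0,"grip": 1.8},{"dx": 0,"dy": -0.9,"dz": 0,"turn": 0,"grip": 1.8},{"dx": 0,"dy": -1.2,"dz": 0,"turn": 0,"grip": 1.8},{"dx": 0,"dy": -1.5,"dz": 0,"turn": 0,"grip": 1.8}])

```text
clock: 46.55
tcp_pos: [0.6267, 0.0587, 0.082]
ee_rot: [[0.998, -0.059, 0.0], [-0.059, -0.998, -0.0], [0.0, 0.0, -1.0]]
contact_force: [-1.0, -0.2, -0.8]
gripper_width: 0.0231
grasp_force: 76.6
```

move_arm(increments=[{"dx": 0,"dy": -0.3,"dz": 0,"turn": 0,"grip": 1.8},{"dx": 0,"dy": -0.6,"dz": 0,"turn": 0,"grip": 1.8},{"dx": 0,"dy": -0.9,"dz": 0,"turn": 0,"grip": 1.8},{"dx": 0,"dy": -1.2,"dz": 0,"turn": 0,"grip": 1.8},{"dx": 0,"dy": -1.5,"dz": 0,"turn": 0,"grip": 1.8}])

```text
clock: 47.05
tcp_pos: [0.6275, 0.0736, 0.082]
ee_rot: [[0.998, -0.059, -0.0], [-0.059, -0.998, 0.0], [-0.0, 0.0, -1.0]]
contact_force: [-0.4, 0.7, -1.3]
gripper_width: 0.023
grasp_force: 76.6
```

move_arm(increments=[{"dx": 0,"dy": -0.3,"dz": 0,"turn": 0,"grip": 1.8},{"dx": 0,"dy": -0.6,"dz": 0,"turn": 0,"grip": 1.8},{"dx": 0,"dy": -0.9,"dz": 0,"turn": 0,"grip": 1.8},{"dx": 0,"dy": -1.2,"dz": 0,"turn": 0,"grip": 1.8},{"dx": 0,"dy": -1.5,"dz": 0,"turn": 0,"grip": 1.8}])

```text
clock: 47.55
tcp_pos: [0.6284, 0.0886, 0.082]
ee_rot: [[0.998, -0.059, 0.0], [-0.059, -0.998, 0.0], [0.0, -0.0, -1.0]]
contact_force: [0.2, 0.5, -1.5]
gripper_width: 0.0229
grasp_force: 76.6
```

move_arm(increments=[{"dx": 0,"dy": -0.3,"dz": 0,"turn": 0,"grip": 1.8},{"dx": 0,"dy": -0.6,"dz": 0,"turn": 0,"grip": 1.8},{"dx": 0,"dy": -0.9,"dz": 0,"turn": 0,"grip": 1.8},{"dx": 0,"dy": -1.2,"dz": 0,"turn": 0,"grip": 1.8},{"dx": 0,"dy": -1.5,"dz": 0,"turn": 0,"grip": 1.8}])

```text
clock: 48.05
tcp_pos: [0.6293, 0.1036, 0.082]
ee_rot: [[0.998, -0.059, 0.0], [-0.059, -0.998, 0.0], [0.0, -0.0, -1.0]]
contact_force: [-0.8, 0.9, -1.5]
gripper_width: 0.0234
grasp_force: 76.6
```

move_arm(increments=[{"dx": 0,"dy": -0.3,"dz": 0,"turn": 0,"grip": 1.8},{"dx": 0,"dy": -0.6,"dz": 0,"turn": 0,"grip": 1.8},{"dx": 0,"dy": -0.9,"dz": 0,"turn": 0,"grip": 1.8},{"dx": 0,"dy": -1.2,"dz": 0,"turn": 0,"grip": 1.8},{"dx": 0,"dy": -1.5,"dz": 0,"turn": 0,"grip": 1.8}])

```text
clock: 48.55
tcp_pos: [0.6302, 0.1186, 0.082]
ee_rot: [[0.998, -0.059, 0.0], [-0.059, -0.998, 0.0], [0.0, -0.0, -1.0]]
contact_force: [0.8, -0.1, -0.8]
gripper_width: 0.0236
grasp_force: 76.6
```

```bash
python3 wt.py .058 .15 .0823
```

```text
at [630.2 118.6  82. ] -0.059 F [ 0.8 -0.1 -0.8] -> [ 0.01 -2.55 -0.03] turn 0.0 clock 48.55
world (np.float64(0.6318170978456192), np.float64(0.14408559544770266), 0.0823)
```

move_arm(increments=[{"dx": 0,"dy": -0.3,"dz": 0,"turn": 0,"grip": 1.8},{"dx": 0,"dy": -0.6,"dz": 0,"turn": 0,"grip": 1.8},{"dx": 0,"dy": -0.9,"dz": 0,"turn": 0,"grip": 1.8},{"dx": 0,"dy": -1.2,"dz": 0,"turn": 0,"grip": 1.8},{"dx": 0,"dy": -1.5,"dz": 0,"turn": 0,"grip": 1.8}])

```text
clock: 49.05
tcp_pos: [0.6311, 0.1335, 0.082]
ee_rot: [[0.998, -0.059, -0.0], [-0.059, -0.998, -0.0], [-0.0, 0.0, -1.0]]
contact_force: [0.9, 0.2, 0.3]
gripper_width: 0.0233
grasp_force: 76.6
```

move_arm(increments=[{"dx": 0,"dy": -0.3,"dz": 0,"turn": 0,"grip": 1.8},{"dx": 0,"dy": -0.6,"dz": 0,"turn": 0,"grip": 1.8},{"dx": 0,"dy": -0.9,"dz": 0,"turn": 0,"grip": 1.8},{"dx": 0,"dy": -1,"dz": 0,"turn": 0,"grip": 1.8},{"dx": 0,"dy": -1,"dz": 0,"turn": 0,"grip": 1.8}])

```text
clock: 49.55
tcp_pos: [0.6316, 0.1434, 0.082]
ee_rot: [[0.998, -0.059, -0.0], [-0.059, -0.998, -0.0], [-0.0, 0.0, -1.0]]
contact_force: [-1.0, 0.2, -0.7]
gripper_width: 0.0231
grasp_force: 76.6
```

move_arm(increments=[{"dx": 0,"dy": 0,"dz": -1,"turn": 0,"grip": 1.8},{"dx": 0,"dy": 0,"dz": -3,"turn": 0,"grip": 1.8},{"dx": 0,"dy": 0,"dz": -6,"turn": 0,"grip": 1.8},{"dx": 0,"dy": 0,"dz": -9,"turn": 0,"grip": 1.8},{"dx": 0,"dy": 0,"dz": -10,"turn": 0,"grip": 1.8}])

```text
clock: 50.05
tcp_pos: [0.6328, 0.1432, 0.1861]
ee_rot: [[0.998, -0.059, 0.006], [-0.059, -0.998, 0.0], [0.006, -0.001, -1.0]]
contact_force: [0.4, 0.1, -1.8]
gripper_width: 0.0232
grasp_force: 76.5
```

```bash
python3 mv.py .625 .294 .178 -.3
python3 - <<'E'
from fit import *
h=.04
for n,roi in(("top",(170,215,212,255)),("scene",(195,245,395,455))):
    p=eyes.capture(n);u=up(p["image"],roi);hs=cv2.cvtColor(u,cv2.COLOR_BGR2HSV)
    if n=="top":
        m=((hs[...,1]>60)&(hs[...,2]>165)).astype(np.uint8)
        k,l,st,_=cv2.connectedComponentsWithStats(m);m=(l==1+np.argmax(st[1:,4])).astype(np.uint8)
        m=cv2.morphologyEx(m,cv2.MORPH_CLOSE,np.ones((40,40)))
        L=[(-h,-h,.075),(h,-h,.075),(h,h,.075),(-h,h,.075)]
        print(n,fit(p,roi,m,L,[.623,.29,-.09]))
        cv2.imwrite("pics/stand.png",np.hstack([u,cv2.merge([m*255]*3)]))
E
```

```text
at [632.8 143.2 186.1] -0.059 F [ 0.4  0.1 -1.8] -> [ -1.68 -15.01   0.81] turn 0.241 clock 50.05
top (array([ 0.62610417,  0.29299306, -0.11112269]), np.float64(13.084975369458128))
```

View pics/stand.png

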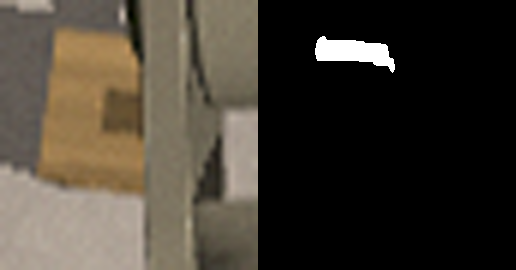

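The top view shows the stand with its hole, spanning about columns 102 to 146 (the right part is hidden by the arm) and rows 90 to 132 of the crop. That puts the centre near (125,110).

```bash
python3 - <<'E'
from h import *
p=eyes.capture("top")
for u,v in((124,111),(125,110),(102,90),(102,132)): print(at(p,212+(u+.5)/6-.5,170+(v+.5)/6-.5,.075))
E
python3 mv.py .626 .293 .178 -.3
```

```text
[0.62622099 0.29082518]
[0.62674312 0.29029233]
[0.63761285 0.30240957]
[0.61527171 0.30253851]
at [631.5 143.2 181.6] -0.059 F [-0.1 -0.1 -2.1] -> [ -1.44 -14.92   0.36] turn 0.241 clock 50.2
```

```bash
python3 mv.py .6263 .2913 .178 -.0595
```

```text
at [631.5 143.2 181.6] -0.059 F [-0.1 -0.1 -2.1] -> [ -1.4  -14.75   0.36] turn 0.0 clock 50.2
```

move_arm(increments=[{"dx": -0.4,"dy": -3,"dz": 0,"turn": 0,"grip": 1.8},{"dx": -0.8,"dy": -7,"dz": 0,"turn": 0,"grip": 1.8},{"dx": -1.2,"dy": -11,"dz": 0,"turn": 0,"grip": 1.8},{"dx": -1.4,"dy": -14,"dz": 0,"turn": 0,"grip": 1.8},{"dx": -1.4,"dy": -14.7,"dz": 0,"turn": 0,"grip": 1.8}])

```text
clock: 50.7
tcp_pos: [0.625, 0.2939, 0.1794]
ee_rot: [[0.998, -0.056, -0.004], [-0.056, -0.998, -0.0], [-0.004, 0.001, -1.0]]
contact_force: [0.9, -0.5, -0.2]
gripper_width: 0.0229
grasp_force: 76.6
```

move_arm(increments=[{"dx": 0,"dy": 0,"dz": 0.5,"turn": 0,"grip": 1.8},{"dx": 0,"dy": 0,"dz": 1,"turn": 0,"grip": 1.8},{"dx": 0,"dy": 0,"dz": 1,"turn": 0,"grip": 1.8},{"dx": 0,"dy": 0,"dz": 1,"turn": 0,"grip": 1.8}])

```text
clock: 51.1
tcp_pos: [0.6266, 0.2897, 0.1717]
ee_rot: [[0.998, -0.061, -0.001], [-0.061, -0.998, -0.0], [-0.001, 0.0, -1.0]]
contact_force: [-0.1, 0.5, -0.9]
gripper_width: 0.023
grasp_force: 76.6
```

```bash
python3 mv.py .6263 .2913 .078 -.0595; python3 - <<'E'
from h import *
T=arm.sense()["tcp_pos"];p=eyes.capture("scene");print(px(p,T-[0,0,.063]),px(p,[.6263,.2908,.075]))
cv2.imwrite("pics/s6.png",cv2.resize(p["image"][150:250,370:480],None,fx=6,fy=6,interpolation=cv2.INTER_CUBIC))
E
```

```text
at [626.6 289.7 171.7] -0.061 F [-0.1  0.5 -0.9] -> [-0.03 -0.16  9.37] turn -0.001 clock 51.1
[424.8121775  197.12746912] [423.05313693 206.39873978]
```

View pics/s6.png

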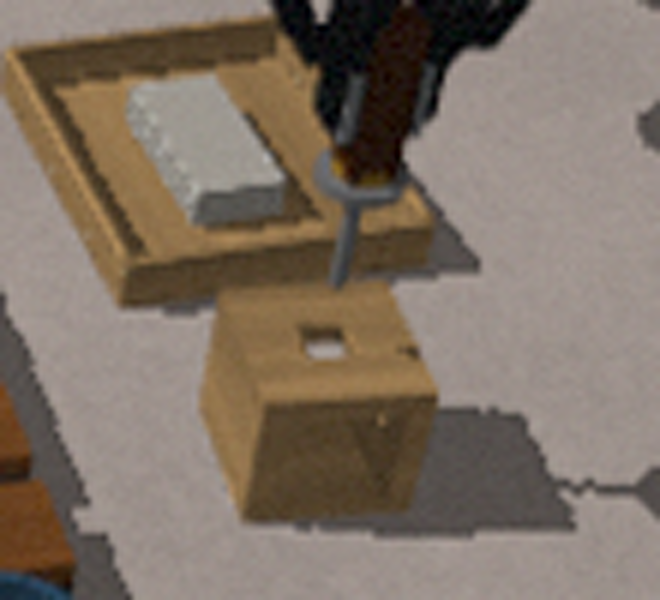

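The tip (338,285) lines up above the hole (324,342): the column offset matches the vertical's perspective. Inserting.

move_arm(increments=[{"dx": 0,"dy": 0,"dz": 1,"turn": 0,"grip": 1.8},{"dx": 0,"dy": 0,"dz": 2,"turn": 0,"grip": 1.8},{"dx": 0,"dy": 0,"dz": 3,"turn": 0,"grip": 1.8},{"dx": 0,"dy": 0,"dz": 4,"turn": 0,"grip": 1.8},{"dx": 0,"dy": 0,"dz": 4.5,"turn": 0,"grip": 1.8}])

```text
clock: 51.65
tcp_pos: [0.6259, 0.2907, 0.1253]
ee_rot: [[0.998, -0.059, -0.002], [-0.059, -0.998, -0.001], [-0.002, 0.001, -1.0]]
contact_force: [-0.6, -0.1, -0.8]
gripper_width: 0.0228
grasp_force: 76.6
```

move_arm(increments=[{"dx": 0,"dy": 0,"dz": 1,"turn": 0,"grip": 1.8},{"dx": 0,"dy": 0,"dz": 2,"turn": 0,"grip": 1.8},{"dx": 0,"dy": 0,"dz": 3,"turn": 0,"grip": 1.8},{"dx": 0,"dy": 0,"dz": 4,"turn": 0,"grip": 1.8},{"dx": 0,"dy": 0,"dz": 4.4,"turn": 0,"grip": 1.8}])

```text
clock: 52.15
tcp_pos: [0.6259, 0.2907, 0.0814]
ee_rot: [[0.998, -0.059, -0.002], [-0.059, -0.998, -0.0], [-0.002, 0.001, -1.0]]
contact_force: [-0.1, 0.6, -1.0]
gripper_width: 0.023
grasp_force: 76.6
```

move_arm(increments=[{"dx": 0,"dy": 0,"dz": 0.1,"turn": 0,"grip": 1.8},{"dx": 0,"dy": 0,"dz": 0.2,"turn": 0,"grip": 1.8},{"dx": 0,"dy": 0,"dz": 0.2,"turn": 0,"grip": 1.8}])

```text
clock: 52.45
tcp_pos: [0.6266, 0.2909, 0.0814]
ee_rot: [[0.998, -0.059, 0.001], [-0.059, -0.998, 0.0], [0.001, -0.0, -1.0]]
contact_force: [0.6, 0.3, -1.2]
gripper_width: 0.0232
grasp_force: 76.6
```

```bash
python3 mv.py .6263 .2913 .078 -.0595
```

```text
at [626.6 290.9  81.4] -0.059 F [ 0.6  0.3 -1.2] -> [-0.03 -0.04  0.34] turn 0.0 clock 52.45
```

move_arm(increments=[{"dx": 0,"dy": 0,"dz": 0.1,"turn": 0,"grip": 1.8},{"dx": 0,"dy": 0,"dz": 0.2,"turn": 0,"grip": 1.8},{"dx": 0,"dy": 0,"dz": 0.3,"turn": 0,"grip": 1.8},{"dx": 0,"dy": 0,"dz": 0.3,"turn": 0,"grip": 1.8}])

```text
clock: 52.85
tcp_pos: [0.6264, 0.2909, 0.078]
ee_rot: [[0.998, -0.059, 0.0], [-0.059, -0.998, 0.0], [0.0, -0.0, -1.0]]
contact_force: [0.2, 0.9, -0.7]
gripper_width: 0.0227
grasp_force: 76.8
```

move_arm(increments=[{"dx": 0,"dy": 0,"dz": 0.05,"turn": 0,"grip": 1.8},{"dx": 0,"dy": 0,"dz": 0.05,"turn": 0,"grip": 1.8}])

```text
clock: 53.05
tcp_pos: [0.6264, 0.2909, 0.0779]
ee_rot: [[0.998, -0.059, 0.0], [-0.059, -0.998, 0.0], [0.0, -0.0, -1.0]]
contact_force: [-1.9, -0.7, 2.4]
gripper_width: 0.0236
grasp_force: 76.9
```

move_arm(increments=[{"dx": 0,"dy": 0,"dz": 0,"turn": 0,"grip": 2.8},{"dx": 0,"dy": 0,"dz": 0,"turn": 0,"grip": 3.5},{"dx": 0,"dy": 0,"dz": 0,"turn": 0,"grip": 5},{"dx": 0,"dy": 0,"dz": 0,"turn": 0,"grip": 6},{"dx": 0,"dy": 0,"dz": 0,"turn": 0,"grip": 6}])

```text
clock: 53.55
tcp_pos: [0.6264, 0.2908, 0.0775]
ee_rot: [[0.998, -0.059, -0.0], [-0.059, -0.998, -0.0], [-0.0, 0.0, -1.0]]
contact_force: [-0.6, 0.3, -0.3]
gripper_width: 0.06
grasp_force: 0.0
```

move_arm(increments=[{"dx": 0,"dy": 0,"dz": -2,"turn": 0,"grip": 6},{"dx": 0,"dy": 0,"dz": -5,"turn": 0,"grip": 6},{"dx": 0,"dy": 0,"dz": -9,"turn": 0,"grip": 6},{"dx": 0,"dy": 0,"dz": -13,"turn": 0,"grip": 6},{"dx": 0,"dy": 0,"dz": -14,"turn": 0,"grip": 6}])

```text
clock: 54.05
tcp_pos: [0.6276, 0.2913, 0.223]
ee_rot: [[0.998, -0.059, 0.008], [-0.059, -0.998, 0.002], [0.008, -0.003, -1.0]]
contact_force: [-1.2, -1.1, -0.1]
gripper_width: 0.0601
grasp_force: 0.0
```

move_arm(increments=[{"dx": -4,"dy": 0,"dz": 0,"turn": 0,"grip": 6},{"dx": -8,"dy": 0,"dz": 0,"turn": 0,"grip": 6},{"dx": -12,"dy": 0,"dz": 0,"turn": 0,"grip": 6},{"dx": -15,"dy": 0,"dz": 0,"turn": 0,"grip": 6},{"dx": -15,"dy": 0,"dz": 0,"turn": 0,"grip": 6}])

```text
clock: 54.55
tcp_pos: [0.4737, 0.3003, 0.2179]
ee_rot: [[0.998, -0.057, -0.001], [-0.057, -0.998, 0.0], [-0.001, -0.0, -1.0]]
contact_force: [-0.5, -0.1, 0.3]
gripper_width: 0.0599
grasp_force: 0.0
```

```bash
python3 - <<'E'
from h import *
p=eyes.capture("scene")
cv2.imwrite("pics/s7.png",cv2.resize(p["image"][120:330,160:480],None,fx=2.5,fy=2.5,interpolation=cv2.INTER_CUBIC))
E
```

```text
(no output)
```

View pics/s7.png

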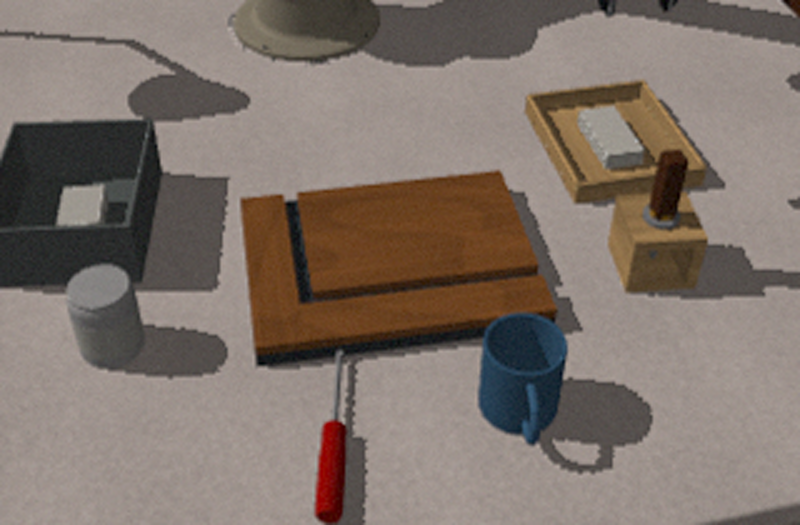

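The tool hangs upright in the stand (665,190), the tiles are in the tray (610,135) and tub (80,205), and the tin, mug and screwdriver are undisturbed.

```bash
python3 -c "
from workcell import job
print(job.close_job())"
```

```text
the job is handed in; nothing more can be done
None
```

The job is handed in: two whole tiles are stacked in the tray, two chipped ones are in the tub, the whole joint was drawn at about 3 cm/s with the tip about 1 mm above its floor, and the tool hangs upright in its stand with the tin, mug and screwdriver untouched; no verdict came back.

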